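# Take the vial holder out of the photometer

## Task

Take the vial holder out of the bench photometer for cleaning. Press the front of the grey cover down until its catch lets go and it swings open, then take the cranked pick, hook its toe under the end of the split ring at the pry notch and lift that end out of the groove. Put the pick back on its rest, lay the ring flat in the metal tray and stand the vial holder upright in the tray beside it, without dropping it, leaving the cover open and the jar, the dropper bottle and the glass dish where they are.

Things in the scene. Friction and masses are not known exactly. Their poses are not given: they have to be found in the camera images.
- meter: bench photometer, fixed: white top shell, grey base, 268 x 190 x 78 mm. Origin on the desk under the centre of the round sample well; z up, x from the sloping control panel (x -180 to -102 mm, 44 mm high at its front) to the cover's hinge (x 84). Flat top face at z 78, x -102 to 88, y -95 to 95 mm
- well (a point): centre of the well's mouth, in the top face (x 0, y 0, z 78 mm of the photometer, axes parallel). Bore: rim radius 47.2 mm; below it a ring groove of radius 49.2 mm, z 69 to 73.5 mm of the photometer, whose upper lip is chamfered, so that a wire lifted from it is pushed inwards and slips out over the rim
- pry_notch (a point): middle of the pry notch, in the top face (x -60.5, y 0, z 78 mm of the photometer): a slot 22 mm wide (y) from the bore out to x -75 mm, towards the control panel; flat floor at z 57 mm. Nothing lies under the ring's end there: 12 mm free between its wire and the floor, from x -75 in to the vial holder's flange at x -38
- lid (a joint): angle of the grey cover over the well, rad: 0 shut and latched. Pressed down about 3.5 mm at its front (to its stop at -0.024; 4 to 8 N) and let go, it swings up and back on its spring in about 1.5 s to its stop at 2.35. Hinge: the y line at x 84, z 81 mm of the photometer. Shut, it covers x -88 to 84, y -60 to 60 mm, flat upper face at z 102.5 mm
- lid_press (a point): round press mark on the cover's upper face, in the middle, 24 mm from its front edge (shut: x -64, y 0, z 102.5 mm of the photometer)
- ring: split retaining ring of 6 mm round spring wire, 98 mm outside diameter, 44 g. Origin: centre of its circle at the wire's mid-height, frame of its back part; z its axis. Seated: in the groove, frame parallel to the photometer's, wire centre at z 72 mm, circle radius 46 mm; its opening (31 degrees) lies beside the pry notch, towards -y. Flexible: the ends can spring and bend
- ring_a_end (a point): centre of the wire at the end to lift, in the pry notch (seated: x -46, y -3, z 72 mm of the photometer); the wire runs on towards +y. Lifting takes 3 to 6 N. Raised 25 mm or more, then lowered (toe down to z 71, then drawn out from under it; drawn out high, it drags the ring), it stays up on the rim, wire centre z 80 to 86 mm. Pinched there and pulled up, the rest follows
- holder: vial holder of dark metal, 68 mm tall, 220 g, in the well under the ring. Origin: centre of its underside, z up (seated: z 24 mm of the photometer). From below: barrel 54 mm in diameter, to z 40.5; flange 76 mm in diameter with three lugs to radius 44 mm, to z 44.3; collar 30 mm in diameter, to z 68, to grip it by (14 mm of it above the photometer's top). Lifts straight up, 1 mm clearance
- pick: cranked pick, 90 g. Origin: centre of its black handle, a bar 100 mm long (x), 16 wide (y), 14 tall (z). From the handle's +x end a 5 mm steel shank runs to x 86 mm, turns straight down 48 mm and ends in a flat toe, 7 mm wide (y), 4 mm thick, pointing to +x, parallel to the handle. At the start it lies level on its rest, toe hanging
- pick_toe (a point): middle of the upper edge of the toe's tip (x 100.5, y 0, z -46 mm of the pick); the toe is free for 12 mm from the tip back to the shank
- rest: steel tool rest, fixed: base plate 110 x 60 x 6 mm and two upright plates, 6 mm thick, at x -36 and 36 mm, 58 mm high, each with two horns (to z 73) that form a flaring notch, about 22 mm wide at the bottom and 32 mm at the top, for the pick's handle. Origin: centre of its underside; x along the lying pick, towards its toe
- rest_seat (a point): centre of the pick's handle when it lies on the rest (x 0, y 0, z 65 mm of the rest)
- tray: grey metal tray, fixed, 270 (x) x 170 (y) x 30 mm, walls and floor 4 mm. Origin: centre of its underside, z up
- jar: bystander: glass sample jar with metal lid, 74 mm in diameter, 120 mm tall; origin at the centre of its underside
- dropper: bystander: white dropper bottle, 44 mm in diameter, 108 mm tall; origin at the centre of its underside
- dish: bystander: glass dish, 90 mm in diameter, 16 mm tall; origin at the centre of its underside
Things that resemble listed ones, but are neither listed nor needed, are in the scene too. What is shaped like the rest but pink or purple is not meant.

How it is judged:
On the way, in this order (a step that is already met when the one before it is completed fails the run):
1. the cover has sprung open (past 1.8 rad) (value of joint lid above 1.8 rad), for 0.1 s.
2. the pick holds the ring's end lifted out of the groove, at least 10 mm above its seat (z of ring_a_end in the frame of meter above 0.082 m and contact force between pick and ring above 0.3 N), for 0.1 s.
3. the ring lies flat in the tray (x of ring in the frame of tray between -0.1 and 0.1 m and y of ring in the frame of tray between -0.05 and 0.05 m and z of ring in the frame of tray below 0.02 m and angle between the z axis of ring and the z axis of tray, either way round below 0.25 rad), for 0.1 s.
At the end, for the whole second after the job is handed in: Cover open past 1.8 rad; ring flat in the tray (level to 0.25 rad, centre at most 20 mm above the tray's underside); vial holder upright (0.1 rad) on the tray's floor, not on the ring; pick level (0.2 rad) on its rest, handle centre within 25 mm of its seat; all released and at rest (all of step 3 and value of joint lid above 1.8 rad and x of holder in the frame of tray between -0.115 and 0.115 m and y of holder in the frame of tray between -0.065 and 0.065 m and z of holder in the frame of tray below 0.008 m and angle between holder's own z axis and vertical below 0.1 rad and distance between pick and rest_seat below 0.025 m and angle between pick's own z axis and vertical below 0.2 rad and linear speed of each of ring, holder, pick below 0.02 m/s); the robot touches nothing.
It fails at once if the vial holder is dropped: it falls freely by more than about 25 mm (linear speed of holder above 0.7 m/s and contact force between the fingers and holder below 0.1 N).
It fails at once if the jar, the dropper bottle or the dish is moved by more than 20 mm (distance of any of jar, dropper, dish from where it was at the start of the episode above 0.02 m).
It also fails if it takes over 72 s, if anything falls off the work surface, if the arm or the gripper's body presses on something with over 40 N, if the wrist force passes 120 N, or if a joint passes its speed limit or range.

## Robot

A 6-joint arm with a two-finger parallel gripper is mounted at the origin on the work surface. World frame = base frame: x ahead of the robot, y to its left, z up, the work surface at z = 0. Lengths are in m, angles in rad, forces in N, time in s.
With the tool pointing down it reaches from about 0.325 to 0.775 m from the base axis. Payload 5.5 kg.
Tool frame: the origin (TCP) lies at the centre of the arm's flange, where the gripper is bolted on; the fingertips stand 173 mm ahead of it and the grasp point (between the pads) lies 155 mm ahead of it; z points along the fingers, y is the direction in which the jaws open and shut (so a half turn about z gives the same grasp; the last joint's range is limited). The gripper opens to 85 mm and grips with 20 to 120 N. Pads are 22 mm wide; open, the fingers measure 114 mm over their backs; the gripper's body (76 mm by 85 mm) begins 54 mm behind the grasp point. The pads swing forward as they close: fully open they stand 13 mm farther back than shut.
Start: joints at [1.156, 0.091, 1.231, -0, 1.82, -0.057], TCP at [0.21, 0.562, 0.405] pointing down, gripper open.
Joint ranges: [-2.87, 2.87], [-0.86, 2.18], [0.17, 2.46], [-1.51, 4.65], [0.06, 2.69], [-2.65, 2.65]. Speed limits (rad/s): [2.57, 2.57, 3.01, 3.14, 3.14, 3.14].

## Interface

Orientations are given as a unit quaternion [w, x, y, z].
In Python, from station import r, camera, order, boxes_of, silhouettes gives the robot as it stands. The module is installed in compiled form; this text tells all that it offers.
- The arm moves only by the shell command python3 -m crank 'ROWS' [FORCE]. ROWS is JSON, a list that holds one entry, the list of rows, each a list of 7 numbers: the closure, from -1 (fully open) to 1 (shut), so that 0 is half open, then the shift along the tool's x, y, z in cm, then the turn, a rotation vector about the tool's x, y, z in units of 10 degrees (1.0 is 10 degrees). In form: [[[claw, dx, dy, dz, rx, ry, rz], ...]]. A call has 1 to 5 rows; each row shifts and turns the pose as measured when the row begins, along the tool's axes as they then stand; what a row does not reach is not made up. A row lasts 1/8 s, in which the tool goes at most 62.5 mm and 10.7 degrees, less where a joint would pass 70% of its speed; a pose out of reach is approached as far as the arm can. A call is refused whole if a number of a shift passes 6.25 or a number of a turn 1, either way. A call with a gripper value outside its range is refused whole. The fingers move at their own pace and stop on an object; FORCE is the grip in N (left out, the last holds). Time passes only in rows, so rows that do not move let the fingers close. It gives the time, the measured TCP pose, the force and the opening at its end, in the units of the state.
- r.observe(): the state, without advancing time (a new reading comes with each control period).
- camera(name): name is "side" or "top" or "wrist"; returns a dict with "frame" (400x640x3 uint8, blue, green, red), "camera_matrix" (3x3 intrinsics, pixels), "R" (3x3) and "t" (3): a world point X has camera coordinates R X + t. Camera axes: x right, y down, z forward; pixel columns grow to the right and rows downward; lengths in m; the calibration is good to about 2 mm. A picture is of the moment at which its call begins. There is no depth.
- order.sign_off(): hands the job in, once; it reports no verdict.
Trained networks look in a picture, given as the dict that the camera call returned (one of the last four; its "shot" number tells which), for a name from the list of things; names that differ only in an ending like _2 or _b are one class to them, and where a whole thing is asked for, a point or a joint stands for the part that bears it (a point fixed in the world has none). Each returns a list of dicts, best first, with "conf" (0 to 1); they miss things now and then, are a little off and sometimes report something else, mostly with a low value. They report only what shows in the picture. A call takes as long as a camera call. They do not tell look-alikes from the thing itself.
- boxes_of(picture, thing): "bbox" ([left, top, right, bottom] in pixels, round what is visible of it).
- silhouettes(picture, thing): "pixels" (400x640 bool, what is visible of it) and "bbox" ([left, top, right, bottom] in pixels, round what is visible of it).
The state is a dict: "t": time; "qpos": joint angles; "qvel": joint speeds; "joint_efforts": joint torques, N m; "ee_pos": TCP position; "eef_rot": TCP orientation; "wrist_force": force on the tool from outside, world axes, zero at the start; "wrist_torque": the same for the moment, N m; "gripper_width": finger opening in m.
Only numpy, scipy, OpenCV 4.12 (cv2) and the standard library are available. Lean on these libraries where they do the work, as an engineer would, in place of code of your own. Each camera call takes 0.05 s, during which the arm holds its last target.

## Working session

There is one attempt and no reset: what is moved stays moved. The work goes in short steps, Python scripts to look and compute and a shell command to move; the robot and the scene stay as the last step left them, time stands still between calls to the robot, and variables do not carry over. Pictures are saved under pics/ and viewed, and the job is handed in when it is done.

```bash
mkdir -p pics; ls
cat > h.py <<'E'
import numpy as np, cv2
from station import r, camera, order, boxes_of, silhouettes
def snap(n,f):
    c=camera(n); cv2.imwrite('pics/'+f,c['frame']); return c
E
python3 - <<'E'
from h import *
np.set_printoptions(precision=3,suppress=True)
for n in ['top','side','wrist']:
    c=snap(n,n+'0.png'); print(n,c['camera_matrix'],c['R'],c['t'])
print(r.observe())
E
```

```text
pics
top [[364.701   0.    317.359]
 [  0.    364.701 195.915]
 [  0.      0.      1.   ]] [[ 0.008 -1.     0.024]
 [-0.994 -0.01  -0.112]
 [ 0.113 -0.023 -0.993]] [-0.079  0.547  0.889]
side [[499.242   0.    319.726]
 [  0.    499.242 197.287]
 [  0.      0.      1.   ]] [[ 0.737 -0.676 -0.004]
 [-0.456 -0.493 -0.741]
 [ 0.499  0.548 -0.671]] [-0.474  0.293  0.978]
wrist [[304.896   0.    319.378]
 [  0.    304.896 199.07 ]
 [  0.      0.      1.   ]] [[ 0.351  0.936 -0.002]
 [ 0.894 -0.334  0.297]
 [ 0.277 -0.106 -0.955]] [-0.6   -0.038  0.38 ]
{'t': 0.15, 'qpos': array([ 1.156,  0.092,  1.232,  0.   ,  1.82 , -0.057]), 'qvel': array([-0.001, -0.002, -0.005,  0.001, -0.002,  0.   ]), 'joint_efforts': array([  0.001, -45.937, -41.853,  -0.   ,   0.01 ,   0.   ]), 'ee_pos': array([0.21 , 0.562, 0.404]), 'eef_rot': array([-0.   ,  0.178,  0.984, -0.001]), 'wrist_force': array([-0.636, -0.318, -0.246]), 'wrist_torque': array([ 0.009,  0.044, -0.016]), 'gripper_width': 0.08548657098115509}
```

View pics/top0.png

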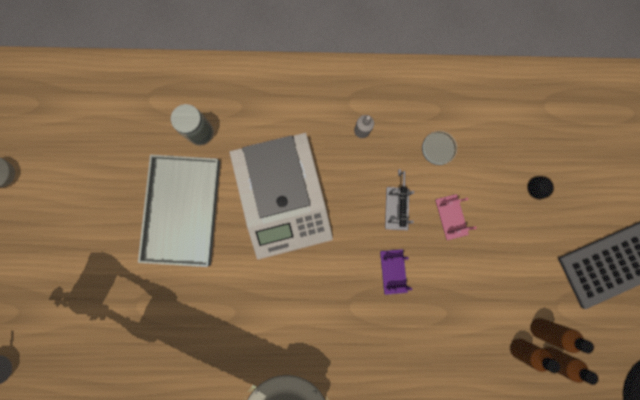

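View pics/side0.png

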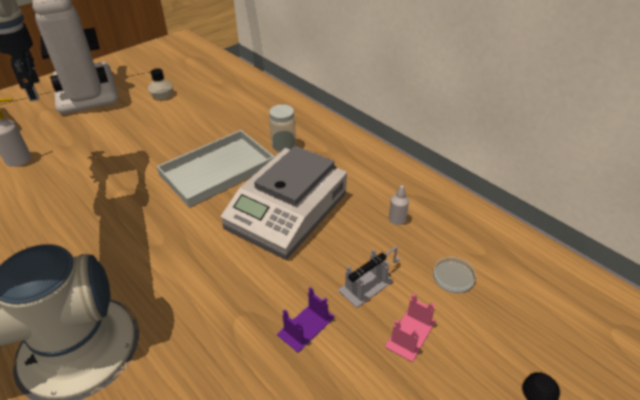

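View pics/wrist0.png

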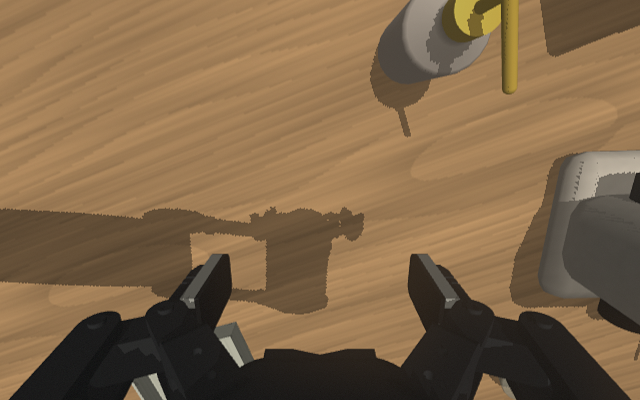

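```bash
cat >> h.py <<'E'
from scipy.optimize import minimize
from scipy.spatial import ConvexHull
def proj(c,P):
    q=np.asarray(P)@c['R'].T+c['t']; u=q@c['camera_matrix'].T; return u[:,:2]/u[:,2:]
def box(x0,x1,y0,y1,z0,z1): return np.array([[x,y,z] for x in(x0,x1) for y in(y0,y1) for z in(z0,z1)],float)
def cyl(rr,z0,z1,n=24):
    a=np.linspace(0,2*np.pi,n,endpoint=False); return np.vstack([np.c_[rr*np.cos(a),rr*np.sin(a),0*a+z] for z in(z0,z1)])
def tf(P,x,y,yaw,z=0):
    c,s=np.cos(yaw),np.sin(yaw); return P@np.array([[c,s,0],[-s,c,0],[0,0,1]])+[x,y,z]
def render(c,parts,pose):
    m=np.zeros((400*4,640*4),np.uint8)
    for P in parts:
        u=proj(c,tf(P,*pose)); h=cv2.convexHull(((u+.5)*4).astype(np.float32)).astype(np.int32); cv2.fillConvexPoly(m,h,1)
    return cv2.resize(m.astype(np.float32),(640,400),interpolation=cv2.INTER_AREA)
def fit(views,parts,x0,fixyaw=False):
    def cost(p):
        s=0
        for c,m in views:
            R=render(c,parts,(p[0],p[1],0 if fixyaw else p[2])); s+=1-np.minimum(R,m).sum()/np.maximum(R,m).sum()
        return s/len(views)
    best=None
    for k in range(3):
        st=np.array(x0,float) if best is None else best.x
        sim=np.vstack([st]+[st+d for d in (np.diag([.015,.015,.15]) if not fixyaw else np.diag([.015,.015]))])
        best=minimize(cost,st,method='Nelder-Mead',options=dict(initial_simplex=sim,xatol=1e-5,fatol=1e-6,maxiter=300))
    return best.x,best.fun
def ray(c,uv,z):
    d=c['R'].T@np.linalg.inv(c['camera_matrix'])@np.array([uv[0],uv[1],1.]); o=-c['R'].T@c['t']
    return o+d*(z-o[2])/d[2]
E
python3 - <<'E'
from h import *
np.set_printoptions(precision=4,suppress=True)
T=camera('top');S=camera('side')
MM=[box(-.18,.088,-.095,.095,0,.044),np.vstack([box(-.18,-.178,-.095,.095,0,.044),box(-.102,.088,-.095,.095,0,.078)]),box(-.088,.084,-.06,.06,.078,.1025)]
REST=[box(-.055,.055,-.03,.03,0,.006)]+[box(s*.036-.003,s*.036+.003,-.016,.016,0,.06) for s in(1,-1)]
TRAY=[box(-.135,.135,-.085,.085,0,.03)]
mods=dict(meter=MM,tray=TRAY,jar=[cyl(.037,0,.12)],dropper=[cyl(.022,0,.07),cyl(.008,.07,.108)],dish=[cyl(.045,0,.016)])
for n in ['meter','lid','lid_press','tray','jar','dropper','dish','rest','pick']:
    vs=[]
    for c in (T,S):
        L=silhouettes(c,n); print(n,[(round(d['conf'],2),[int(v) for v in d['bbox']],int(d['pixels'].sum())) for d in L[:4]])
        if L: vs.append((c,L[0]['pixels'].astype(np.float32)))
    if n in mods and vs:
        g=np.argwhere(vs[0][1]>0).mean(0)[::-1]; p=ray(T,g,.03)
        fy=n in('jar','dropper','dish')
        best=min((fit(vs,mods[n],[p[0],p[1]]+([] if fy else [y0]),fy) for y0 in ([0] if fy else [-.25,0.,.25])),key=lambda b:b[1])
        print('   ',best)
        for v in vs: print('     ',fit([v],mods[n],best[0],fy))
E
```

```text
meter [(0.91, [232, 134, 331, 257], 8847), (0.54, [385, 183, 415, 227], 760)]
meter [(0.55, [219, 146, 344, 256], 8502)]
    (array([0.5898, 0.0277, 0.2609]), np.float64(0.03366422653198242))
      (array([0.5901, 0.0267, 0.2647]), np.float64(0.015053868293762207))
      (array([0.5907, 0.033 , 0.2687]), np.float64(0.03245347738265991))
lid [(0.65, [243, 136, 309, 217], 3627)]
lid [(0.71, [256, 144, 336, 204], 2734)]
lid_press [(0.91, [240, 136, 311, 217], 3799), (0.61, [173, 102, 214, 147], 1249)]
lid_press [(0.91, [255, 145, 332, 202], 2617)]
tray [(0.65, [136, 155, 218, 269], 7864)]
tray [(0.62, [340, 247, 393, 307], 1398), (0.55, [158, 132, 274, 206], 4774)]
    (array([ 0.5116,  0.2739, -0.0468]), np.float64(0.5087141990661621))
      (array([ 0.5116,  0.2739, -0.0468]), np.float64(0.017428457736968994))
      (array([ 0.5116,  0.2739, -0.0468]), np.float64(1.0))
jar [(0.92, [170, 99, 214, 143], 1209)]
jar [(0.8, [269, 103, 294, 155], 1082)]
    (array([0.7155, 0.2352]), np.float64(0.11951127648353577))
      (array([0.7166, 0.2334]), np.float64(0.0983736515045166))
      (array
[... 295 characters left out ...]
54660034))
      (array([ 0.7304, -0.1882]), np.float64(0.09313821792602539))
dish [(0.84, [419, 132, 457, 163], 986)]
dish [(0.95, [433, 259, 475, 292], 1181)]
    (array([ 0.6826, -0.3944]), np.float64(0.05491417646408081))
      (array([ 0.6835, -0.3952]), np.float64(0.03221553564071655))
      (array([ 0.6819, -0.393 ]), np.float64(0.05080050230026245))
rest [(0.64, [383, 185, 413, 231], 744), (0.58, [438, 197, 477, 240], 937), (0.55, [377, 252, 412, 292], 1057)]
rest [(0.8, [277, 287, 331, 356], 1795), (0.63, [339, 252, 395, 308], 1266), (0.59, [220, 147, 347, 260], 8749), (0.3, [348, 248, 400, 284], 520)]
pick [(0.62, [399, 171, 407, 228], 309)]
pick [(0.75, [350, 247, 397, 284], 409)]
```

```bash
cat >> h.py <<'E'
from scipy.spatial.transform import Rotation as Rn
TRAY=[box(-.135,.135,-.085,.085,0,.03)]
REST=[box(-.055,.055,-.03,.03,0,.006)]+[box(s*.036-.003,s*.036+.003,-.015,.015,0,.07) for s in(1,-1)]
PICK=[box(-.05,.05,-.008,.008,-.007+.065,.007+.065),box(.05,.086,-.0025,.0025,.0625,.0675),box(.0835,.0885,-.0025,.0025,.015,.0675),box(.086,.1005,-.0035,.0035,.015,.019)]
def pose():
    o=r.observe(); q=o['eef_rot']; return np.array(o['ee_pos']),Rn.from_quat([q[1],q[2],q[3],q[0]]),o
def down(yaw):  # tool x at world yaw, z down
    c,s=np.cos(yaw),np.sin(yaw); return Rn.from_matrix(np.array([[c,s,0],[s,-c,0],[0,0,-1]]))
def plan(p1,R1,n=None,claw=None,vmax=5.5):
    p0,R0,o=pose(); rv=(R0.inv()*R1).as_rotvec(); d=np.linalg.norm(p1-p0)
    if n is None: n=max(1,int(np.ceil(max(d*100/vmax,np.degrees(np.linalg.norm(rv))/10))))
    print('n',n,'dist %.4f ang %.2f'%(d,np.degrees(np.linalg.norm(rv))),'from',np.round(p0,4),'yaw %.3f'%np.arctan2(*R0.as_matrix()[[1,0],0]))
    for k in range(n):
        Rk=R0*Rn.from_rotvec(rv*k/n); t=Rk.inv().apply((p1-p0)/n)*100; w=np.degrees(rv/n)/10
        print([round(float(x),2) for x in (*t,*w)])
    return n
E
python3 - <<'E'
from h import *
np.set_printoptions(precision=4,suppress=True)
p,R,o=pose(); print(R.as_matrix())
W=camera('wrist'); print('wristcam in tool', R.inv().apply(-W['R'].T@W['t']-p)); print('cam axes in tool (rows)',W['R']@R.as_matrix())
T=camera('top');S=camera('side')
for n,M,y0 in (('tray',TRAY,(.51,.274,-.05)),('pick',PICK,None),('rest',REST,None)):
    vs=[]
    for c in (T,S):
        L=silhouettes(c,n)
        if n=='rest': L=[d for d in L if (380<d['bbox'][0]<390 and c is T) or (335<d['bbox'][0]<345 and c is S)]
        if n=='tray': L=[d for d in L if d['bbox'][0]<200]
        print(n,[(d['bbox'],d['conf']) for d in L])
        if L: vs.append((c,L[0]['pixels'].astype(np.float32)))
    if y0 is None:
        p=ray(T,(402,205),.05); y0=(p[0],p[1],0.)
    print(n,fit(vs,M,y0))
    for v in vs: print('  ',fit([v],M,y0))
E
```

```text
[[-0.9367  0.3502 -0.    ]
 [ 0.3502  0.9367 -0.    ]
 [-0.     -0.     -1.    ]]
wristcam in tool [0.076  0.0008 0.0305]
cam axes in tool (rows) [[-0.0006  1.      0.0005]
 [-0.9548 -0.0005 -0.2972]
 [-0.2972 -0.0007  0.9548]]
tray [([137.4, 155.6, 219.6, 268.3], 0.57)]
tray [([158.6, 133.7, 272.4, 208.2], 0.72)]
tray (array([ 0.5114,  0.2748, -0.05  ]), np.float64(0.03255614638328552))
   (array([ 0.5117,  0.274 , -0.0493]), np.float64(0.015147626399993896))
   (array([ 0.5109,  0.2775, -0.0532]), np.float64(0.036403000354766846))
pick [([395.4, 171.5, 405.9, 228.5], 0.71)]
pick [([350.2, 249.3, 396.2, 285.0], 0.59)]
pick (array([ 0.5211, -0.2809, -0.0291]), np.float64(0.21929717063903809))
   (array([ 0.5209, -0.2818, -0.0485]), np.float64(0.2865443229675293))
   (array([ 0.5215, -0.28  , -0.0429]), np.float64(0.13007503747940063))
rest [([384.0, 187.0, 412.8, 230.4], 0.69)]
rest [([340.3, 251.5, 391.8, 307.8], 0.58)]
rest (array([ 0.5213, -0.2809, -0.0807]), np.float64(0.3228319585323334))
   (array([ 0.521 , -0.2822, -0.0455]), np.float64(0.3958825469017029))
   (array([ 0.5206, -0.2794, -0.0789]), np.float64(0.2404378056526184))
```

Run:
```python
from h import *
plan(np.array([.515,.008,.333]),down(np.pi+.261))
```

```text
n 12 dist 0.6364 ang 35.46 from [0.2101 0.562  0.4047] yaw 2.784
[-4.0, -3.43, 0.6, 0.0, -0.0, -0.3]
[-3.81, -3.64, 0.6, 0.0, -0.0, -0.3]
[-3.62, -3.83, 0.6, 0.0, -0.0, -0.3]
[-3.42, -4.01, 0.6, 0.0, -0.0, -0.3]
[-3.21, -4.18, 0.6, 0.0, -0.0, -0.3]
[-2.99, -4.34, 0.6, 0.0, -0.0, -0.3]
[-2.76, -4.49, 0.6, 0.0, -0.0, -0.3]
[-2.53, -4.62, 0.6, 0.0, -0.0, -0.3]
[-2.28, -4.75, 0.6, 0.0, -0.0, -0.3]
[-2.04, -4.86, 0.6, 0.0, -0.0, -0.3]
[-1.78, -4.96, 0.6, 0.0, -0.0, -0.3]
[-1.53, -5.04, 0.6, 0.0, -0.0, -0.3]
```

```bash
python3 -m crank '[[[1,-4,-3.4,0.5,0,0,-0.3],[1,-3.8,-3.6,0.5,0,0,-0.3],[1,-3.6,-3.8,0.5,0,0,-0.3],[1,-3.4,-4,0.5,0,0,-0.3],[1,-3.2,-4.2,0.5,0,0,-0.3]]]' 30; python3 -m crank '[[[1,-3,-4.3,0.5,0,0,-0.3],[1,-2.8,-4.5,0.5,0,0,-0.3],[1,-2.5,-4.6,0.5,0,0,-0.3],[1,-2.3,-4.7,0.5,0,0,-0.3],[1,-2,-4.9,0.5,0,0,-0.3]]]'
python3 - <<'E'
from h import *
plan(np.array([.515,.008,.333]),down(np.pi+.261))
E
```

```text
t: 2.22
ee_pos: [0.3397, 0.3292, 0.3781]
eef_rot: [0.0, 0.04, 0.999, 0.0]
wrist_force: [0.7, 0.9, 0.2]
gripper_width: -0.0
t: 2.85
ee_pos: [0.4749, 0.0939, 0.3538]
eef_rot: [0.003, -0.095, 0.995, 0.001]
wrist_force: [0.9, -0.3, 0.4]
gripper_width: -0.0001
n 2 dist 0.0971 ang 4.05 from [0.4749 0.0939 0.3538] yaw -2.951
[-1.15, -4.6, 1.04, 0.0, 0.02, -0.2]
[-0.99, -4.64, 1.04, 0.0, 0.02, -0.2]
```

```bash
python3 -m crank '[[[1,-1.2,-4.6,1,0,0,-0.2],[1,-1,-4.6,1,0,0,-0.2],[1,0,0,0,0,0,0]]]'
python3 - <<'E'
from h import *
c=snap('wrist','w1.png')
p,R,o=pose();print(p,o['wrist_force'])
M=np.array([.5905,.0277,.262])
P=tf(np.array([[-.064,0,.1025],[-.088,.06,.1025],[-.088,-.06,.1025],[.084,.06,.1025],[.084,-.06,.1025],[-.102,.095,.078],[-.102,-.095,.078],[.088,.095,.078],[.088,-.095,.078]]),*M)
f=c['frame'].copy()
for u in proj(c,P): cv2.circle(f,tuple(int(v) for v in u),4,(0,0,255),1)
cv2.imwrite('pics/w1b.png',f)
print(boxes_of(c,'lid_press'))
E
```

```text
t: 3.22
ee_pos: [0.5173, 0.0023, 0.3328]
eef_rot: [0.003, -0.129, 0.992, 0.0]
wrist_force: [-0.1, 0.1, 0.6]
gripper_width: -0.0003
[0.51694084 0.00359515 0.33350723] [ 0.10952448  0.32744242 -0.2710544 ]
[{'bbox': [242.8, 193.6, 413.1, 354.6], 'conf': 0.68}]
```

View pics/w1b.png

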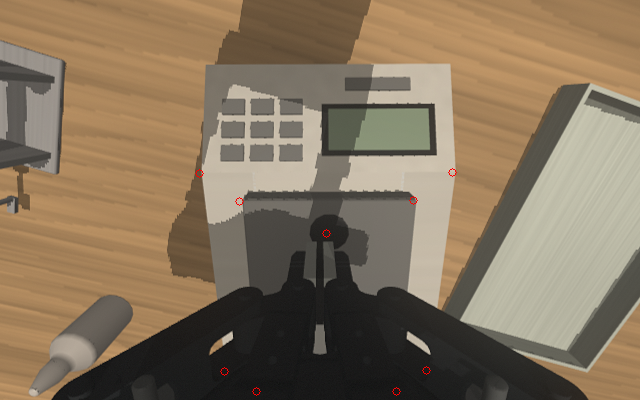

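```bash
python3 -m crank '[[[1,0,0.4,3,0,0,0],[1,0,0,2.2,0,0,0],[1,0,0,0,0,0,0]]]'
```

```text
t: 3.7
ee_pos: [0.5153, 0.0126, 0.2837]
eef_rot: [0.006, -0.132, 0.991, 0.001]
wrist_force: [-0.9, 0.4, -0.7]
gripper_width: -0.0001
```

```bash
python3 -m crank '[[[1,-0.3,0,0.7,0,0,0],[1,0,0,0.2,0,0,0]]]';python3 -m crank '[[[1,0,0,0.2,0,0,0],[1,0,0,0.2,0,0,0]]]'
```

```text
t: 3.95
ee_pos: [0.5186, 0.0149, 0.277]
eef_rot: [0.008, -0.133, 0.991, 0.001]
wrist_force: [-0.2, 0.3, -0.0]
gripper_width: -0.0001
t: 4.2
ee_pos: [0.5187, 0.0151, 0.2745]
eef_rot: [0.008, -0.133, 0.991, 0.001]
wrist_force: [-3.1, 0.3, 5.0]
gripper_width: -0.0001
```

```bash
python3 -m crank '[[[1,0,0,0.3,0,0,0],[1,0,0,0.2,0,0,0]]]'
```

```text
t: 4.45
ee_pos: [0.5187, 0.0149, 0.272]
eef_rot: [0.009, -0.133, 0.991, 0.001]
wrist_force: [-7.4, 0.9, 14.9]
gripper_width: -0.0001
```

```bash
python3 -m crank '[[[1,3,0,-4,0,0,0],[1,4.5,0,-4,0,0,0],[1,3,0,-4,0,0,0.9],[1,0,0,-2,0,0,0.9]]]'
python3 - <<'E'
from h import *
snap('side','s2.png'); plan(np.array([.49,-.272,.30]),down(-.04),vmax=5)
E
```

```text
t: 4.95
ee_pos: [0.4124, -0.0142, 0.4113]
eef_rot: [0.008, 0.028, 1.0, 0.002]
wrist_force: [1.3, 1.0, -0.6]
gripper_width: 0.0001
n 18 dist 0.2921 ang 178.69 from [ 0.4129 -0.0141  0.4133] yaw 3.079
[-0.51, -1.41, 0.63, 0.01, -0.0, 0.99]
[-0.74, -1.3, 0.63, 0.01, -0.0, 0.99]
[-0.95, -1.15, 0.64, 0.01, -0.0, 0.99]
[-1.14, -0.97, 0.64, 0.01, -0.0, 0.99]
[-1.29, -0.76, 0.64, 0.01, -0.0, 0.99]
[-1.4, -0.52, 0.64, 0.01, -0.0, 0.99]
[-1.46, -0.27, 0.64, 0.01, -0.0, 0.99]
[-1.49, -0.01, 0.64, 0.01, -0.0, 0.99]
[-1.47, 0.24, 0.64, 0.01, -0.0, 0.99]
[-1.4, 0.49, 0.64, 0.01, -0.0, 0.99]
[-1.3, 0.73, 0.64, 0.01, -0.0, 0.99]
[-1.15, 0.94, 0.64, 0.01, -0.0, 0.99]
[-0.97, 1.13, 0.64, 0.01, -0.0, 0.99]
[-0.76, 1.28, 0.64, 0.01, -0.0, 0.99]
[-0.53, 1.39, 0.64, 0.01, -0.0, 0.99]
[-0.28, 1.47, 0.64, 0.01, -0.0, 0.99]
[-0.02, 1.49, 0.63, 0.01, -0.0, 0.99]
[0.23, 1.48, 0.63, 0.01, -0.0, 0.99]
```

View pics/s2.png

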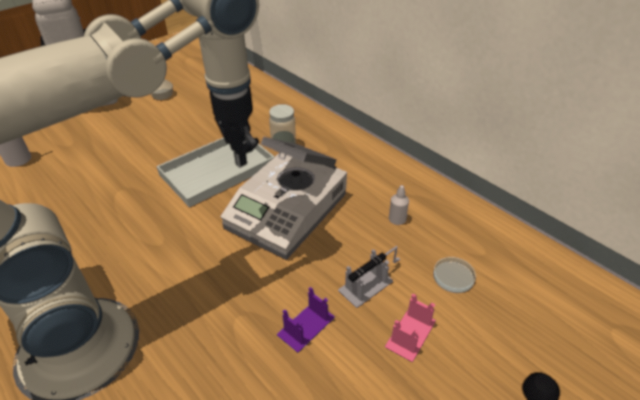

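```bash
python3 -m crank '[[[0,-0.5,-1.4,0.6,0,0,0.99],[0,-0.7,-1.3,0.6,0,0,0.99],[0,-0.9,-1.1,0.6,0,0,0.99],[0,-1.1,-1,0.6,0,0,0.99],[0,-1.3,-0.8,0.6,0,0,0.99]]]';python3 -m crank '[[[0,-1.4,-0.5,0.6,0,0,0.99],[0,-1.5,-0.3,0.6,0,0,0.99],[0,-1.5,0,0.6,0,0,0.99],[0,-1.5,0.2,0.6,0,0,0.99],[0,-1.4,0.5,0.6,0,0,0.99]]]';python3 -m crank '[[[0,-1.3,0.7,0.6,0,0,0.99],[0,-1.1,0.9,0.6,0,0,0.99],[0,-1,1.1,0.6,0,0,0.99],[0,-0.8,1.3,0.6,0,0,0.99],[0,-0.5,1.4,0.6,0,0,0.99]]]'
python3 - <<'E'
from h import *
plan(np.array([.49,-.272,.30]),down(-.04),vmax=5)
E
```

```text
t: 5.62
ee_pos: [0.4344, -0.0871, 0.38]
eef_rot: [0.009, 0.453, 0.892, 0.007]
wrist_force: [-0.7, -0.6, -0.2]
gripper_width: 0.0427
t: 6.25
ee_pos: [0.4568, -0.1623, 0.3423]
eef_rot: [0.003, 0.789, 0.614, 0.009]
wrist_force: [-0.1, 0.5, 0.0]
gripper_width: 0.0424
t: 6.88
ee_pos: [0.4771, -0.2365, 0.3038]
eef_rot: [-0.003, 0.976, 0.219, 0.007]
wrist_force: [0.3, -0.0, -0.5]
gripper_width: 0.0425
n 3 dist 0.0380 ang 27.63 from [ 0.4771 -0.2365  0.3038] yaw 0.442
[-0.12, 1.25, 0.12, -0.01, -0.03, 0.92]
[0.08, 1.26, 0.12, -0.01, -0.03, 0.92]
[0.28, 1.23, 0.13, -0.01, -0.03, 0.92]
```

```bash
python3 -m crank '[[[0,-0.1,1.3,0,0,0,0.92],[0,0,1.3,0,0,0,0.92],[0,0.3,1.2,0,0,0,0.92],[0,0,0,0,0,0,0]]]'
python3 - <<'E'
from h import *
c=snap('wrist','w3.png'); p,R,o=pose(); print(p,np.degrees((down(-.04).inv()*R).as_rotvec()))
for n in ('pick','pick_toe','rest'):
    print(n,[(d['conf'],d['bbox']) for d in boxes_of(c,n)])
f=c['frame'].copy()
for P in PICK+REST[:1]:
    u=proj(c,tf(P,.5211,-.2809,-.04)); h=cv2.convexHull(u.astype(np.float32)).astype(np.int32); cv2.polylines(f,[h],True,(0,0,255),1)
cv2.imwrite('pics/w3b.png',f)
snap('top','t3.png')
E
```

```text
t: 7.38
ee_pos: [0.4905, -0.2748, 0.2963]
eef_rot: [-0.007, 1.0, -0.023, 0.003]
wrist_force: [-0.4, 0.2, -1.2]
gripper_width: 0.0424
[ 0.49037743 -0.27440798  0.29629171] [0.8099142  0.3584338  0.26810067]
pick [(0.9, [321.6, 27.8, 347.2, 248.2])]
pick_toe []
rest [(0.85, [296.2, 98.6, 372.4, 236.9]), (0.85, [451.1, 109.6, 588.3, 263.0]), (0.74, [287.5, 268.5, 358.3, 353.2])]
```

View pics/w3b.png

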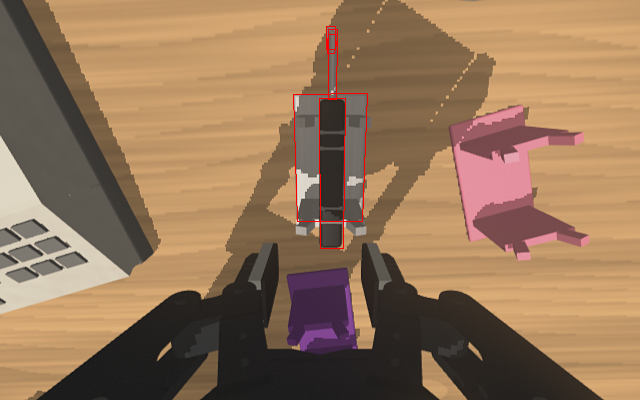

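View pics/t3.png

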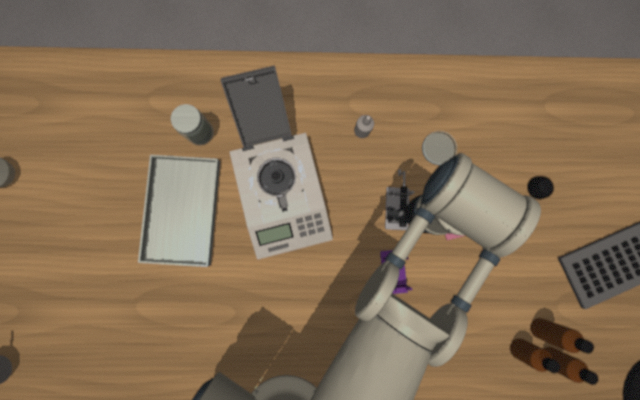

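Run:
```python
from h import *
plan(np.array([.533,-.2812,.26]),down(-.037),n=2)
```

```text
n 2 dist 0.0575 ang 1.02 from [ 0.4903 -0.2739  0.2978] yaw -0.046
[2.13, 0.29, 1.9, -0.04, -0.02, -0.03]
[2.14, 0.29, 1.9, -0.04, -0.02, -0.03]
```

```bash
python3 -m crank '[[[0,2.1,0.3,1.9,-0.04,-0.02,0],[0,2.1,0.3,1.9,-0.04,-0.02,-0.03],[0,0,0,0,0,0,0]]]'
python3 - <<'E'
from h import *
plan(np.array([.533,-.2812,.222]),down(-.037),n=2)
E
```

```text
t: 8.0
ee_pos: [0.5332, -0.2806, 0.2608]
eef_rot: [0.001, 1.0, -0.017, 0.002]
wrist_force: [-0.4, -0.7, 0.0]
gripper_width: 0.0427
n 2 dist 0.0388 ang 0.27 from [ 0.5332 -0.2806  0.2608] yaw -0.035
[-0.01, 0.02, 1.94, 0.01, -0.01, 0.01]
[-0.01, 0.03, 1.94, 0.01, -0.01, 0.01]
```

```bash
python3 -m crank '[[[0,0,0,1.9,0,0,0],[0,0,0.05,1.9,0,0,0],[0,0,0,0,0,0,0]]]';python3 -m crank '[[[1,0,0,0,0,0,0],[1,0,0,0,0,0,0],[1,0,0,0,0,0,0],[1,0,0,0,0,0,0]]]' 120
```

```text
t: 8.38
ee_pos: [0.5322, -0.2808, 0.2214]
eef_rot: [0.001, 1.0, -0.017, 0.002]
wrist_force: [0.4, -0.9, 0.9]
gripper_width: 0.0427
t: 8.88
ee_pos: [0.532, -0.2811, 0.2233]
eef_rot: [0.002, 1.0, -0.017, 0.003]
wrist_force: [-0.5, -0.2, -0.3]
gripper_width: 0.0137
```

```bash
python3 -m crank '[[[1,0,0,-3,0,0,0],[1,0,0,-4,0,0,0],[1,0,0,-4,0,0,0],[1,0,0,0,0,0,0]]]'
python3 - <<'E'
from h import *
c=snap('wrist','w4.png'); p,R,o=pose(); print(p,R.as_matrix())
f=c['frame'].copy()
# predicted pick in grip: rigid rel at grasp
G=np.array([.5320,-.2811,.2233]); 
for P in PICK:
    w=tf(P,.5211,-.2809,-.04); u=proj(c,R.apply(down(-.035).inv().apply(w-G))+p); h=cv2.convexHull(u.astype(np.float32)).astype(np.int32); cv2.polylines(f,[h],True,(0,0,255),1)
cv2.imwrite('pics/w4b.png',f); print(o['gripper_width'])
snap('side','s4.png')
E
```

```text
t: 9.38
ee_pos: [0.5313, -0.2806, 0.3355]
eef_rot: [0.002, 1.0, -0.017, 0.002]
wrist_force: [-0.3, -0.4, -1.2]
gripper_width: 0.0136
[ 0.53110319 -0.28046634  0.33282961] [[ 0.99941887 -0.03407051  0.00106275]
 [-0.03406899 -0.99941848 -0.00141422]
 [ 0.00111032  0.00137719 -0.99999844]]
0.013685491230969698
```

View pics/w4b.png

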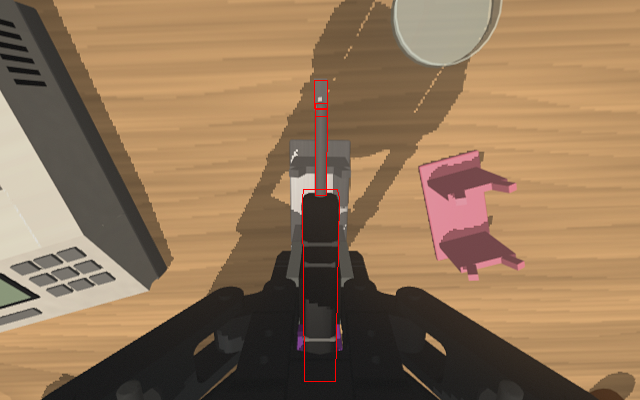

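View pics/s4.png

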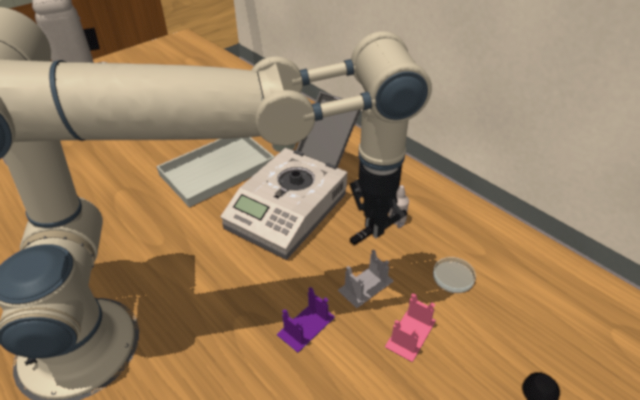

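Run:
```python
from h import *
plan(np.array([.436,-.0128,.345]),down(.262),vmax=5)
```

```text
n 6 dist 0.2843 ang 16.96 from [ 0.5309 -0.2804  0.3307] yaw -0.034
[-1.73, -4.4, -0.23, -0.0, 0.0, -0.28]
[-1.51, -4.48, -0.23, -0.0, 0.0, -0.28]
[-1.29, -4.55, -0.24, -0.0, 0.0, -0.28]
[-1.06, -4.61, -0.24, -0.0, 0.0, -0.28]
[-0.84, -4.66, -0.24, -0.0, 0.0, -0.28]
[-0.61, -4.69, -0.24, -0.0, 0.0, -0.28]
```

```bash
python3 -m crank '[[[1,-1.7,-4.4,-0.3,0,0,-0.28],[1,-1.5,-4.5,-0.3,0,0,-0.28],[1,-1.3,-4.5,-0.3,0,0,-0.28],[1,-1.1,-4.6,-0.3,0,0,-0.28],[1,-0.8,-4.7,-0.3,0,0,-0.28]]]'; python3 -m crank '[[[1,-0.6,-4.7,-0.2,0,0,-0.28],[1,0,0,0,0,0,0],[1,0,0,0,0,0,0]]]'
python3 - <<'E'
from h import *
c=snap('wrist','w5.png'); p,R,o=pose(); print(p,np.degrees((down(.262).inv()*R).as_rotvec()))
np.save('w5.npy',dict(p=p,R=R.as_matrix(),cR=c['R'],ct=c['t'],K=c['camera_matrix']),allow_pickle=True)
f=c['frame'].copy(); M=(.5905,.0285,.262)
def dr(P,col=(0,0,255)):
    for u in proj(c,P): cv2.circle(f,tuple(int(round(v)) for v in u),2,col,-1)
a=np.linspace(0,6.28,40)
dr(tf(np.c_[.0472*np.cos(a),.0472*np.sin(a),0*a+.078],*M))
dr(tf(np.array([[-.075,.011,.078],[-.075,-.011,.078],[-.046,.011,.078],[-.046,-.011,.078],[-.102,.095,.078],[-.102,-.095,.078],[.088,-.095,.078]]),*M))
dr(tf(np.array([[-.046,-.003,.072]]),*M),(0,255,0))
dr(p+R.apply([[.0896,0,.2043]]),(255,0,0))
cv2.imwrite('pics/w5b.png',f); cv2.imwrite('pics/w5c.png',cv2.resize(f[0:240,200:460],None,fx=3,fy=3)[:600,:800])
print(o['wrist_force'])
E
```

```text
t: 10.1
ee_pos: [0.4493, -0.0539, 0.3335]
eef_rot: [-0.005, 0.994, 0.106, -0.01]
wrist_force: [0.1, 0.4, -0.2]
gripper_width: 0.0134
t: 10.48
ee_pos: [0.4317, -0.0059, 0.3309]
eef_rot: [-0.006, 0.991, 0.133, -0.013]
wrist_force: [-0.2, -0.1, -1.3]
gripper_width: 0.0137
[ 0.43176854 -0.00606681  0.33087924] [ 0.93001691 -1.43227989 -0.27850859]
[ 0.32739676  0.10763588 -0.99636703]
```

View pics/w5b.png

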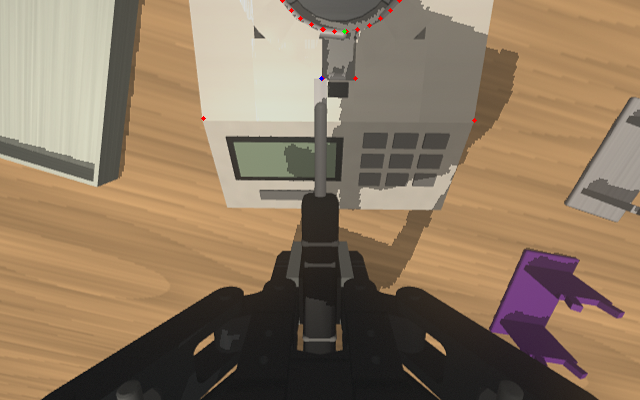

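View pics/w5c.png

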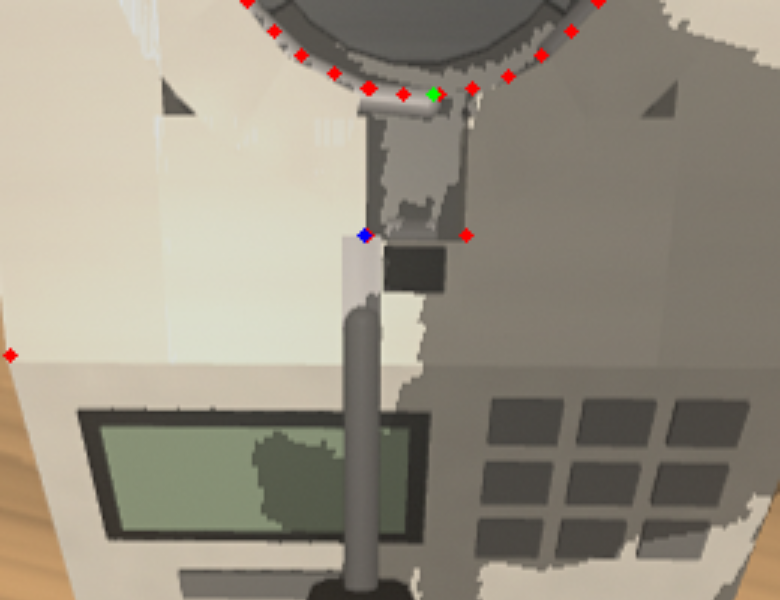

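```bash
cat >> h.py <<'E'
M=(.5905,.0285,.262)
TOE=np.array([.0896,0,.2043])
def toe_to(x,y,z,yaw=.262,**k):
    R1=down(yaw); w=tf(np.array([[x,y,z]]),*M)[0]; plan(w-R1.apply(TOE),R1,**k)
def toe():
    p,R,o=pose(); w=p+R.apply(TOE)-[M[0],M[1],0]; c,s=np.cos(M[2]),np.sin(M[2]); print('toe in meter mm',np.round(1000*np.array([c*w[0]+s*w[1],-s*w[0]+c*w[1],w[2]]),1),'F',np.round(o['wrist_force'],1),'rot',np.round(np.degrees((down(.262).inv()*R).as_rotvec()),2),'t',o['t'],'w',o['gripper_width'])
E
python3 - <<'E'
from h import *
d=np.load('w5.npy',allow_pickle=True).item(); c=dict(R=d['cR'],t=d['ct'],camera_matrix=d['K'])
for uv in ((200+435/3,103/3),(200+370/3,103/3)):
    w=ray(c,uv,.072)-[M[0],M[1],0]; cc,s=np.cos(M[2]),np.sin(M[2]); print(cc*w[0]+s*w[1],-s*w[0]+cc*w[1])
toe(); toe_to(-.054,.002,.095,n=3)
E
```

```text
-0.048040250715606705 -0.0037988458039229806
-0.048065837871276544 0.010547649516065077
toe in meter mm [-77.8  11.5 124.4] F [ 0.3  0.1 -1. ] rot [ 0.93 -1.43 -0.28] t 10.525 w 0.0132546465921885
n 3 dist 0.0371 ang 1.73 from [ 0.4318 -0.0061  0.3309] yaw 0.267
[0.65, 0.21, 1.03, -0.03, 0.05, 0.01]
[0.64, 0.2, 1.04, -0.03, 0.05, 0.01]
[0.63, 0.2, 1.05, -0.03, 0.05, 0.01]
```

```bash
python3 -m crank '[[[1,0.6,0.2,0.8,-0.03,0.05,0],[1,0.6,0.2,0.8,-0.03,0.05,0],[1,0.5,0.2,0.8,-0.03,0.05,0],[1,0,0,0,0,0,0]]]'
python3 - <<'E'
from h import *
toe(); toe_to(-.054,.002,.095,n=2)
c=snap('wrist','w6.png'); cv2.imwrite('pics/w6c.png',cv2.resize(c['frame'][0:200,200:460],None,fx=3,fy=3))
E
```

```text
t: 11.02
ee_pos: [0.4513, -0.0098, 0.3026]
eef_rot: [-0.0, 0.991, 0.131, -0.0]
wrist_force: [0.0, 0.1, -0.7]
gripper_width: 0.0136
toe in meter mm [-54.8  -1.   98.2] F [ 0.   0.1 -0.7] rot [ 0.01 -0.02  0.  ] t 11.025 w 0.013578744950594168
n 2 dist 0.0045 ang 0.02 from [ 0.4513 -0.0098  0.3026] yaw 0.262
[0.04, -0.15, 0.16, -0.0, 0.0, -0.0]
[0.04, -0.15, 0.16, -0.0, 0.0, -0.0]
```

View pics/w6c.png

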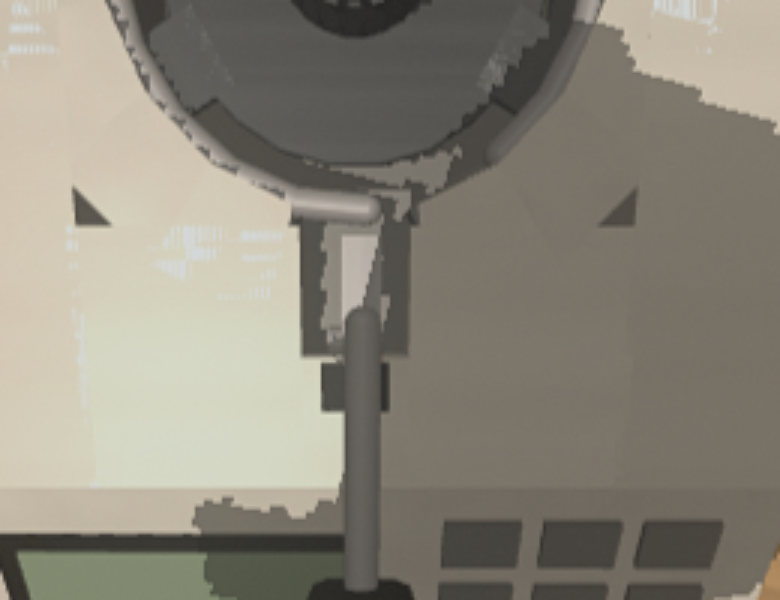

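```bash
python3 -m crank '[[[1,0,-0.35,1,0,0,0],[1,0,0,1,0,0,0],[1,0,0,0,0,0,0]]]'
python3 - <<'E'
from h import *
toe(); toe_to(-.0545,.002,.064,n=2)
E
```

```text
t: 11.45
ee_pos: [0.4502, -0.0061, 0.282]
eef_rot: [0.0, 0.991, 0.131, 0.0]
wrist_force: [-0.2, -0.3, -0.8]
gripper_width: 0.0139
toe in meter mm [-54.8   3.   77.7] F [-0.2 -0.3 -0.8] rot [-0.    0.02 -0.01] t 11.45 w 0.013864065632941363
n 2 dist 0.0137 ang 0.03 from [ 0.4502 -0.0061  0.282 ] yaw 0.262
[0.02, 0.05, 0.68, 0.0, -0.0, 0.0]
[0.02, 0.05, 0.68, 0.0, -0.0, 0.0]
```

```bash
python3 -m crank '[[[1,0,0,0.7,0,0,0],[1,0,0,0.7,0,0,0],[1,0,0,0,0,0,0]]]'
python3 - <<'E'
from h import *
toe(); toe_to(-.042,.002,.064,n=2)
c=snap('wrist','w7.png'); cv2.imwrite('pics/w7c.png',cv2.resize(c['frame'][0:200,200:460],None,fx=3,fy=3))
E
```

```text
t: 11.82
ee_pos: [0.4501, -0.006, 0.2672]
eef_rot: [0.0, 0.991, 0.131, 0.0]
wrist_force: [0.2, 0.1, -0.7]
gripper_width: 0.0141
toe in meter mm [-54.8   3.   62.9] F [ 0.2  0.1 -0.7] rot [-0.01  0.04 -0.02] t 11.825 w 0.014146516666099817
n 2 dist 0.0130 ang 0.05 from [ 0.4501 -0.006   0.2672] yaw 0.262
[0.65, 0.05, -0.06, 0.0, -0.0, 0.0]
[0.65, 0.05, -0.06, 0.0, -0.0, 0.0]
```

View pics/w7c.png

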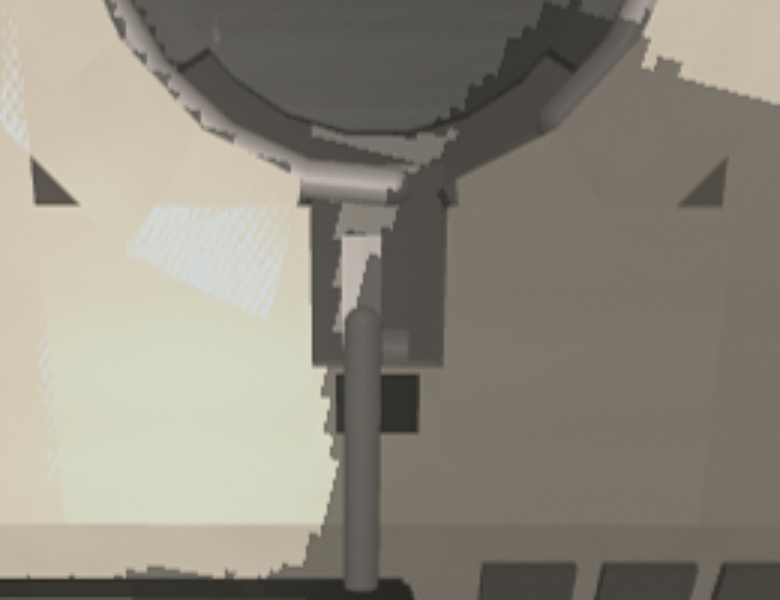

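```bash
python3 -m crank '[[[1,0.7,0.03,0,0,0,0],[1,0.6,0.03,0,0,0,0],[1,0,0,0,0,0,0]]]'
python3 - <<'E'
from h import *
toe()
c=snap('wrist','w8.png'); cv2.imwrite('pics/w8c.png',cv2.resize(c['frame'][0:200,200:460],None,fx=3,fy=3))
E
```

```text
t: 12.25
ee_pos: [0.4641, -0.0031, 0.2684]
eef_rot: [0.0, 0.991, 0.131, 0.001]
wrist_force: [0.2, 0.6, -0.8]
gripper_width: 0.0138
toe in meter mm [-40.    2.1  64.3] F [ 0.2  0.6 -0.8] rot [-0.05  0.16 -0.02] t 12.25 w 0.013821475096709062
```

View pics/w8c.png

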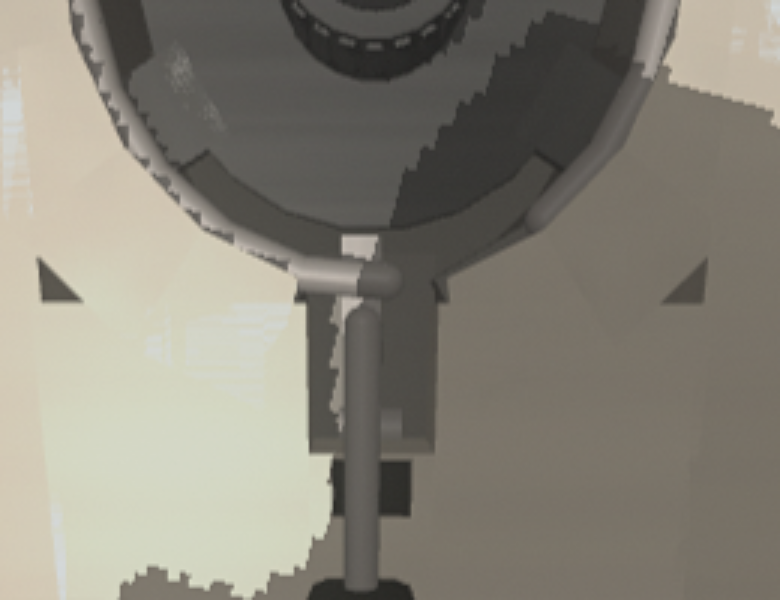

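```bash
python3 -m crank '[[[1,-0.1,0,-0.5,0,0,0],[1,0,0,-0.5,0,0,0],[1,0.1,0,-0.4,0,0,0]]]'
python3 - <<'E'
from h import *
toe()
c=snap('wrist','w9.png'); cv2.imwrite('pics/w9c.png',cv2.resize(c['frame'][0:200,200:460],None,fx=3,fy=3))
E
```

```text
t: 12.68
ee_pos: [0.4635, -0.0033, 0.2815]
eef_rot: [0.0, 0.991, 0.131, -0.0]
wrist_force: [0.1, -0.4, -2.7]
gripper_width: 0.0136
toe in meter mm [-41.4   2.1  77.2] F [ 0.1 -0.4 -2.7] rot [-0.02 -0.03  0.01] t 12.675 w 0.013594080647359121
```

View pics/w9c.png

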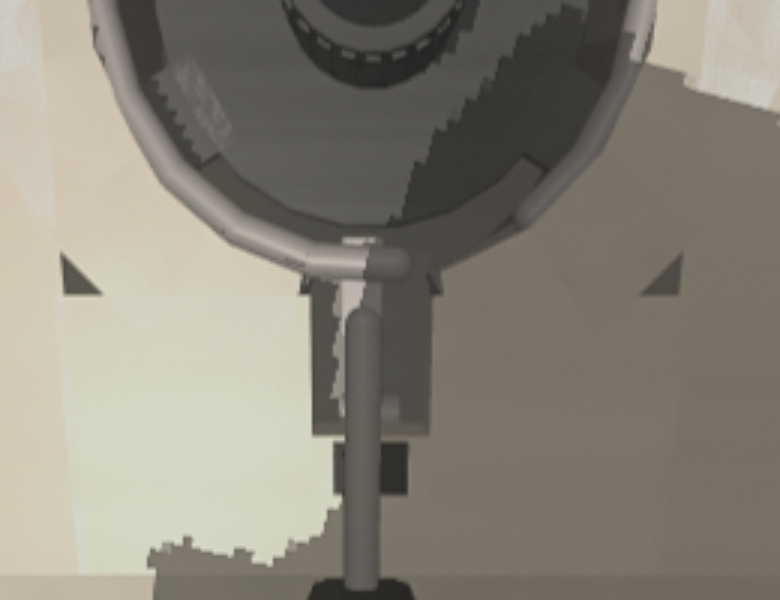

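```bash
python3 -m crank '[[[1,0.4,0,-0.2,0,0,0],[1,0.1,0,-0.6,0,0,0],[1,0,0,-0.6,0,0,0],[1,0,0,-0.5,0,0,0]]]'
python3 - <<'E'
from h import *
toe()
c=snap('wrist','w10.png'); cv2.imwrite('pics/w10c.png',cv2.resize(c['frame'][0:200,200:460],None,fx=3,fy=3))
E
```

```text
t: 13.22
ee_pos: [0.4686, -0.0018, 0.3027]
eef_rot: [0.0, 0.991, 0.131, -0.0]
wrist_force: [-0.7, -1.0, -2.3]
gripper_width: 0.0139
toe in meter mm [-36.1   2.3  98.3] F [-0.7 -1.  -2.3] rot [-0.01 -0.04 -0.01] t 13.225 w 0.01389356885482811
```

View pics/w10c.png

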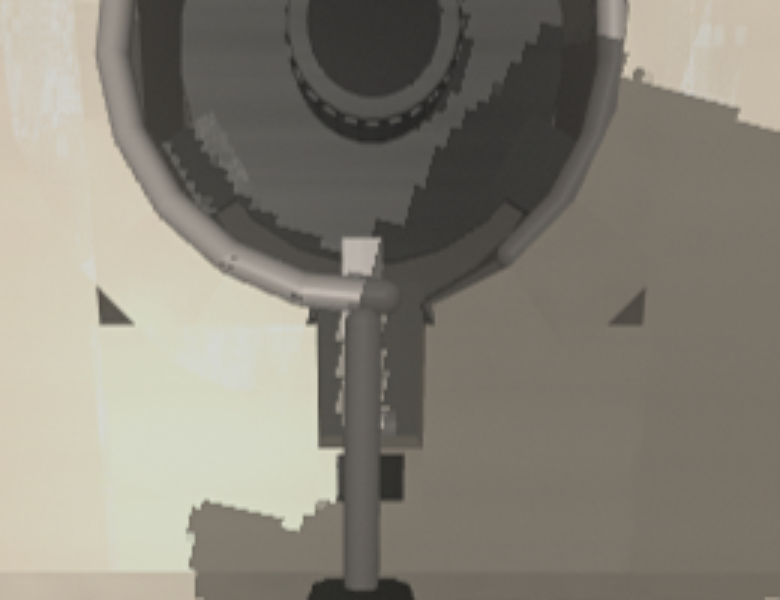

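```bash
python3 -m crank '[[[1,0,0,-0.4,0,0,0],[1,0,0,0,0,0,0],[1,0,0,0.6,0,0,0],[1,0,0,0.7,0,0,0],[1,0,0,0.7,0,0,0]]]'
python3 - <<'E'
from h import *
toe()
c=snap('wrist','w11.png'); cv2.imwrite('pics/w11c.png',cv2.resize(c['frame'][0:200,200:460],None,fx=3,fy=3))
E
```

```text
t: 13.9
ee_pos: [0.4683, -0.0022, 0.2878]
eef_rot: [0.001, 0.991, 0.13, 0.0]
wrist_force: [-1.3, -1.8, -0.5]
gripper_width: 0.0139
toe in meter mm [-36.4   1.6  83.5] F [-1.3 -1.8 -0.5] rot [-0.1   0.01  0.03] t 13.9 w 0.013913069280724154
```

View pics/w11c.png

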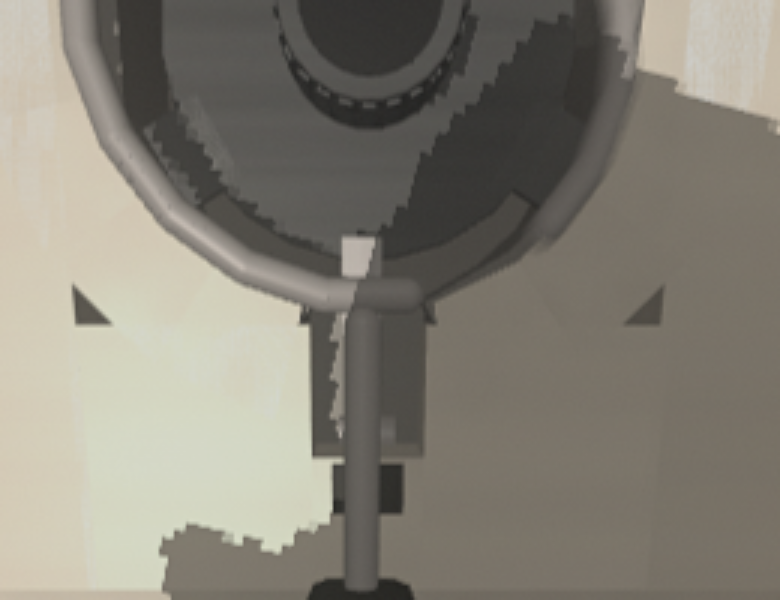

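```bash
python3 -m crank '[[[1,0,0,0.5,0,0,0],[1,0,0,0.4,0,0,0],[1,-0.3,0,0.2,0,0,0],[1,-0.2,0,0.2,0,0,0]]]'
python3 - <<'E'
from h import *
toe()
c=snap('wrist','w12.png'); cv2.imwrite('pics/w12c.png',cv2.resize(c['frame'][0:200,200:460],None,fx=3,fy=3))
E
```

```text
t: 14.45
ee_pos: [0.4639, -0.0032, 0.2733]
eef_rot: [0.0, 0.991, 0.131, 0.002]
wrist_force: [0.0, -0.1, 1.9]
gripper_width: 0.0137
toe in meter mm [-40.2   2.   69.3] F [ 0.  -0.1  1.9] rot [-0.07  0.19 -0.  ] t 14.45 w 0.013724348510917651
```

View pics/w12c.png

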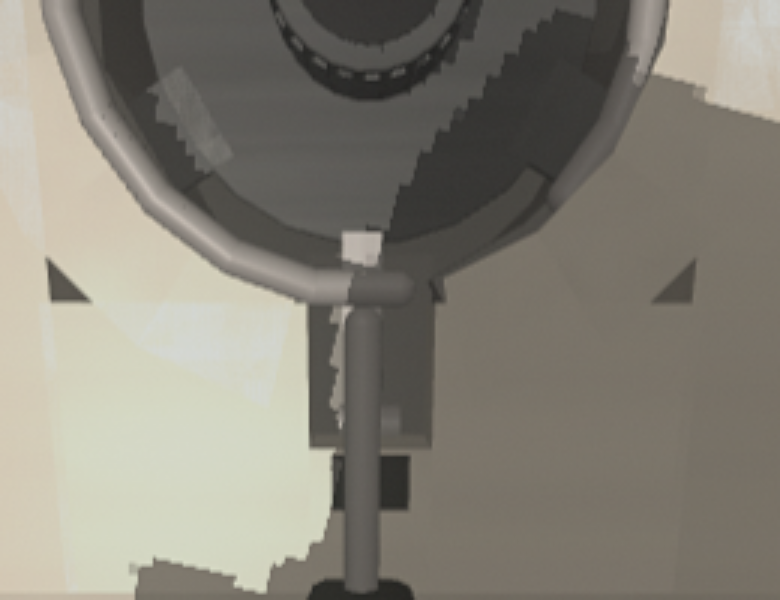

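```bash
python3 -m crank '[[[1,-0.6,0,0,0,0,0],[1,-0.6,0,0,0,0,0],[1,-0.2,0,0,0,0,0]]]'
python3 - <<'E'
from h import *
toe()
c=snap('wrist','w13.png'); cv2.imwrite('pics/w13c.png',cv2.resize(c['frame'][0:200,200:460],None,fx=3,fy=3))
E
```

```text
t: 14.88
ee_pos: [0.4492, -0.0071, 0.273]
eef_rot: [0.0, 0.991, 0.131, 0.001]
wrist_force: [0.7, -0.5, -1.6]
gripper_width: 0.0133
toe in meter mm [-55.6   2.   69. ] F [ 0.7 -0.5 -1.6] rot [-0.07  0.16 -0.01] t 14.875 w 0.01325327184741486
```

View pics/w13c.png

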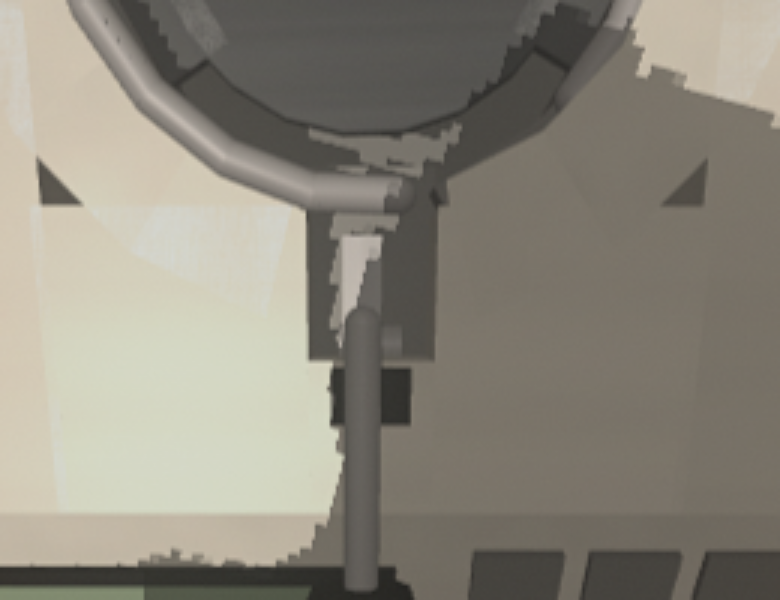

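```bash
python3 -m crank '[[[1,0,0,-2,0,0,0],[1,0,0,-3,0,0,0],[1,-0.5,0.5,-3,0,0,0]]]'
python3 - <<'E'
from h import *
plan(np.array([.532,-.2811,.335]),down(-.035),vmax=5)
E
```

```text
t: 15.3
ee_pos: [0.4449, -0.013, 0.3551]
eef_rot: [-0.0, 0.991, 0.131, -0.001]
wrist_force: [0.8, -0.6, -0.7]
gripper_width: 0.0139
n 6 dist 0.2826 ang 17.05 from [ 0.4449 -0.013   0.3551] yaw 0.263
[0.24, 4.69, 0.33, -0.0, 0.0, 0.28]
[0.47, 4.67, 0.33, -0.0, 0.0, 0.28]
[0.71, 4.64, 0.33, -0.0, 0.0, 0.28]
[0.94, 4.6, 0.33, -0.0, 0.0, 0.28]
[1.16, 4.55, 0.33, -0.0, 0.0, 0.28]
[1.39, 4.49, 0.33, -0.0, 0.0, 0.28]
```

```bash
python3 -m crank '[[[1,0.2,4.7,0,0,0,0.28],[1,0.5,4.7,0.2,0,0,0.28],[1,0.7,4.6,0.2,0,0,0.28],[1,0.9,4.6,0.2,0,0,0.28],[1,1.2,4.5,0.2,0,0,0.28]]]'; python3 -m crank '[[[1,1.4,4,0.2,0,0,0.28],[1,0,0,0,0,0,0],[1,0,0,0,0,0,0]]]'
python3 - <<'E'
from h import *
plan(np.array([.532,-.2811,.26]),down(-.035),vmax=3)
E
```

```text
t: 15.92
ee_pos: [0.5199, -0.2399, 0.3617]
eef_rot: [0.002, 1.0, 0.008, 0.008]
wrist_force: [1.7, 0.7, 0.1]
gripper_width: 0.0134
t: 16.3
ee_pos: [0.5354, -0.2838, 0.3626]
eef_rot: [0.002, 1.0, -0.019, 0.009]
wrist_force: [-0.0, 0.6, -1.3]
gripper_width: 0.0137
n 4 dist 0.1027 ang 1.04 from [ 0.5354 -0.2838  0.3626] yaw -0.037
[-0.13, -0.07, 2.56, 0.01, -0.03, -0.0]
[-0.12, -0.07, 2.56, 0.01, -0.03, -0.0]
[-0.11, -0.07, 2.56, 0.01, -0.03, -0.0]
[-0.1, -0.07, 2.56, 0.01, -0.03, -0.0]
```

```bash
python3 -m crank '[[[1,-0.1,-0.1,2.5,0,-0.03,0],[1,-0.1,-0.1,2.5,0,-0.03,0],[1,-0.1,-0.1,2.5,0,-0.03,0],[1,-0.1,0,2,0,0,0],[1,0,0,0,0,0,0]]]'
python3 - <<'E'
from h import *
plan(np.array([.532,-.2811,.225]),down(-.035),vmax=2)
c=snap('wrist','w14.png')
E
```

```text
t: 16.92
ee_pos: [0.5327, -0.2759, 0.2707]
eef_rot: [0.003, 1.0, -0.015, 0.004]
wrist_force: [-0.3, 0.8, -0.5]
gripper_width: 0.0137
n 3 dist 0.0460 ang 0.66 from [ 0.5327 -0.2759  0.2707] yaw -0.030
[-0.03, 0.16, 1.53, 0.01, -0.02, 0.01]
[-0.03, 0.17, 1.52, 0.01, -0.02, 0.01]
[-0.02, 0.17, 1.52, 0.01, -0.02, 0.01]
```

View pics/w14.png

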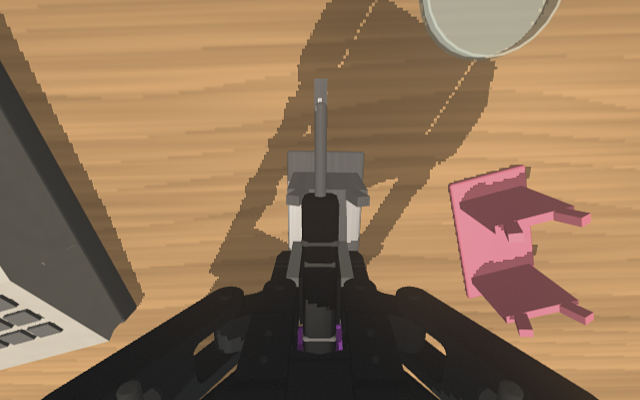

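```bash
python3 -m crank '[[[1,0,0.5,1,0,-0.04,0.03],[1,0,0,0.6,0,-0.02,0],[1,0,0,0,0,0,0]]]'
python3 - <<'E'
from h import *
plan(np.array([.532,-.2811,.224]),down(-.035),vmax=2)
E
```

```text
t: 17.35
ee_pos: [0.5335, -0.2819, 0.2582]
eef_rot: [0.005, 1.0, -0.018, 0.001]
wrist_force: [0.8, 0.2, -0.7]
gripper_width: 0.0137
n 2 dist 0.0343 ang 0.56 from [ 0.5335 -0.2819  0.2582] yaw -0.035
[-0.08, -0.05, 1.71, 0.03, -0.01, -0.0]
[-0.08, -0.05, 1.71, 0.03, -0.01, -0.0]
```

```bash
python3 -m crank '[[[1,-0.1,-0.1,1.5,0.03,0,0],[1,0,0,1.3,0.02,0,0],[1,0,0,0.4,0,0,0],[1,0,0,0.2,0,0,0]]]'
python3 - <<'E'
from h import *
plan(np.array([.532,-.2811,.2235]),down(-.035),vmax=2); print(pose()[2]['wrist_force'])
E
```

```text
t: 17.85
ee_pos: [0.5326, -0.2811, 0.2221]
eef_rot: [-0.0, 1.0, -0.018, 0.001]
wrist_force: [-4.9, 3.0, 12.0]
gripper_width: 0.014
n 1 dist 0.0015 ang 0.17 from [ 0.5326 -0.2811  0.2221] yaw -0.036
[-0.05, 0.01, -0.14, -0.0, -0.02, -0.0]
[-4.91536618  3.01869554 11.98109128]
```

```bash
python3 -m crank '[[[1,0,0,-0.1,0,0,0],[0.2,0,0,0,0,0,0],[0,0,0,0,0,0,0],[0,0,0,0,0,0,0]]]' 60; python3 -m crank '[[[0,0,0,-2,0,0,0],[0,0,0,-4,0,0,0],[0,0,0,-5,0,0,0],[0,0,0,-4,0,0,0]]]'
python3 - <<'E'
from h import *
c=snap('wrist','w15.png');snap('side','s15.png')
# next: ring end, tool x radial? 
plan(np.array([.50,0.0,.345]),down(.262),vmax=5.5)
E
```

```text
t: 18.35
ee_pos: [0.5329, -0.2812, 0.2244]
eef_rot: [0.001, 1.0, -0.018, 0.002]
wrist_force: [-0.2, 0.7, -0.2]
gripper_width: 0.0425
t: 18.85
ee_pos: [0.5315, -0.2806, 0.3787]
eef_rot: [-0.001, 1.0, -0.018, 0.0]
wrist_force: [-0.5, -0.4, -0.7]
gripper_width: 0.0426
n 6 dist 0.2852 ang 17.06 from [ 0.5317 -0.2808  0.3835] yaw -0.036
[-0.7, -4.66, 0.62, 0.0, -0.01, -0.28]
[-0.47, -4.69, 0.63, 0.0, -0.01, -0.28]
[-0.23, -4.71, 0.63, 0.0, -0.01, -0.28]
[0.0, -4.71, 0.63, 0.0, -0.01, -0.28]
[0.24, -4.7, 0.64, 0.0, -0.01, -0.28]
[0.47, -4.69, 0.64, 0.0, -0.01, -0.28]
```

View pics/w15.png

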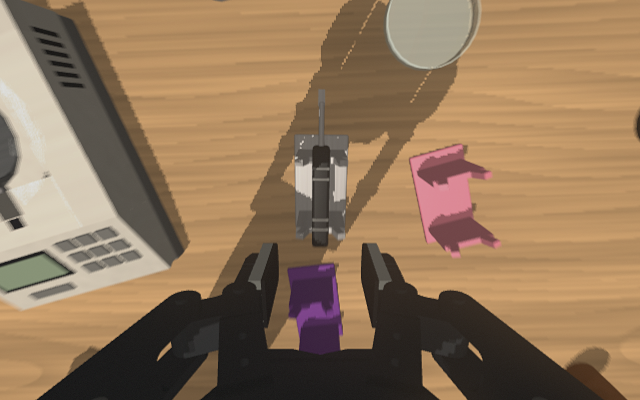

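View pics/s15.png

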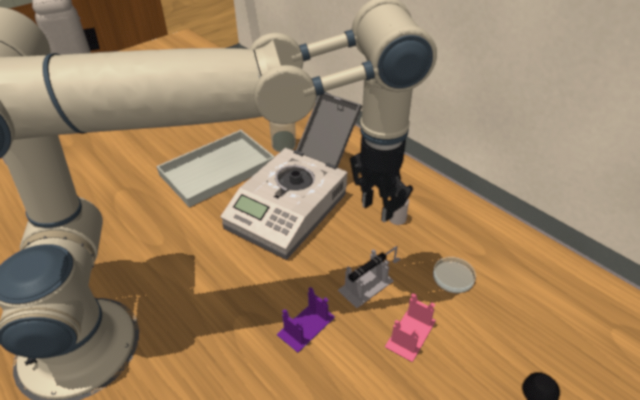

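Run:
```python
from h import *
plan(np.array([.555,-.017,.33]),down(1.75),vmax=5.5)
```

```text
n 11 dist 0.2702 ang 102.30 from [ 0.5317 -0.2808  0.3835] yaw -0.036
[0.12, -2.41, 0.48, 0.01, -0.0, -0.93]
[0.51, -2.35, 0.48, 0.01, -0.0, -0.93]
[0.88, -2.24, 0.48, 0.01, -0.0, -0.93]
[1.23, -2.07, 0.49, 0.01, -0.0, -0.93]
[1.55, -1.84, 0.49, 0.01, -0.0, -0.93]
[1.83, -1.57, 0.49, 0.01, -0.0, -0.93]
[2.06, -1.25, 0.49, 0.01, -0.0, -0.93]
[2.23, -0.9, 0.49, 0.01, -0.0, -0.93]
[2.35, -0.53, 0.49, 0.01, -0.0, -0.93]
[2.4, -0.14, 0.49, 0.01, -0.0, -0.93]
[2.39, 0.25, 0.49, 0.01, -0.0, -0.93]
```

```bash
python3 -m crank '[[[0,0.1,-2.4,0,0,0,-0.93],[0,0.5,-2.4,0.4,0,0,-0.93],[0,0.9,-2.2,0.4,0,0,-0.93],[0,1.2,-2.1,0.4,0,0,-0.93],[0,1.6,-1.8,0.4,0,0,-0.93]]]'; python3 -m crank '[[[0,1.8,-1.6,0.5,0,0,-0.93],[0,2.1,-1.3,0.5,0,0,-0.93],[0,2.2,-0.9,0.5,0,0,-0.93],[0,2.4,-0.5,0.5,0,0,-0.93],[0,2.4,-0.1,0.5,0,0,-0.93]]]'
python3 - <<'E'
from h import *
plan(np.array([.555,-.017,.33]),down(1.75),vmax=2)
E
```

```text
t: 19.58
ee_pos: [0.5405, -0.1587, 0.3721]
eef_rot: [0.006, 0.921, 0.389, 0.005]
wrist_force: [-0.0, -0.6, -0.5]
gripper_width: 0.0425
t: 20.2
ee_pos: [0.5465, -0.0337, 0.349]
eef_rot: [0.009, 0.683, 0.73, 0.003]
wrist_force: [-0.4, -0.2, -0.3]
gripper_width: 0.043
n 2 dist 0.0267 ang 6.55 from [ 0.5465 -0.0337  0.349 ] yaw 1.637
[0.81, 0.46, 0.95, 0.05, 0.03, -0.32]
[0.78, 0.51, 0.95, 0.05, 0.03, -0.32]
```

```bash
python3 -m crank '[[[0,0.8,0.4,0.7,0.05,0.03,-0.32],[0,0.7,0.4,0.7,0.05,0.03,-0.3],[0,0,0,0,0,0,0]]]'
python3 - <<'E'
from h import *
c=snap('wrist','w16.png'); p,R,o=pose(); print(p,np.arctan2(*R.as_matrix()[[1,0],0]))
f=c['frame'].copy()
for z,col in ((.072,(0,0,255)),(.083,(0,255,0))):
  for y in (-.003,.005,.015):
    u=proj(c,tf(np.array([[-np.sqrt(.046**2-y*y),y,z]]),*M))[0]; cv2.circle(f,tuple(int(round(v)) for v in u),2,col,-1)
cv2.imwrite('pics/w16b.png',f); cv2.imwrite('pics/w16.png',c['frame'])
np.save('w16.npy',dict(cR=c['R'],ct=c['t'],K=c['camera_matrix']),allow_pickle=True)
c=snap('side','s16.png'); cv2.imwrite('pics/s16c.png',cv2.resize(c['frame'][130:260,210:360],None,fx=4,fy=4))
E
```

```text
t: 20.58
ee_pos: [0.5529, -0.0156, 0.3362]
eef_rot: [-0.001, 0.64, 0.769, 0.0]
wrist_force: [0.6, -1.0, -0.1]
gripper_width: 0.0428
[ 0.55287466 -0.01590116  0.3367036 ] 1.7523275153938347
```

View pics/w16b.png

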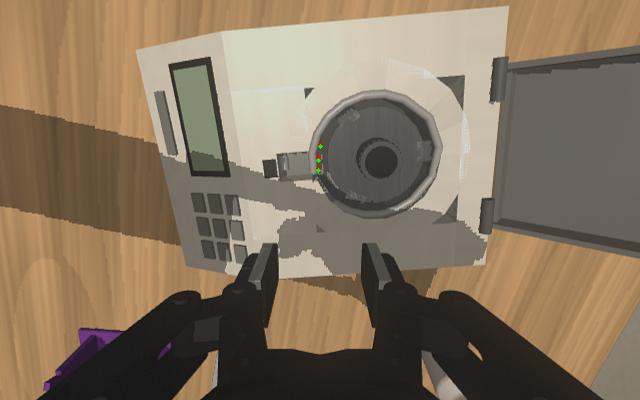

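View pics/s16c.png

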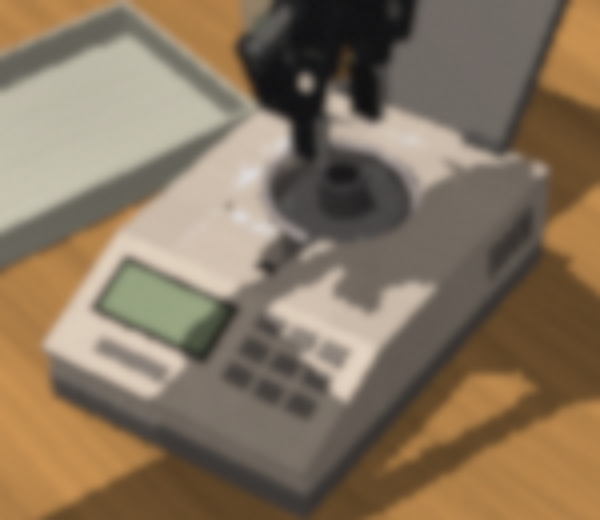

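Run:
```python
import cv2
for n in ('w16','w16b'):
    f=cv2.imread(f'pics/{n}.png'); cv2.imwrite(f'pics/{n}z.png',cv2.resize(f[80:230,250:400],None,fx=4,fy=4))
```

```text
(no output)
```

View pics/w16bz.png

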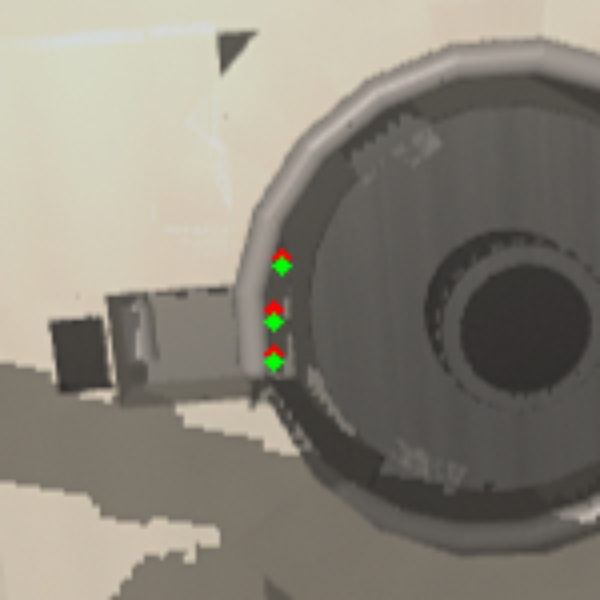

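View pics/w16z.png

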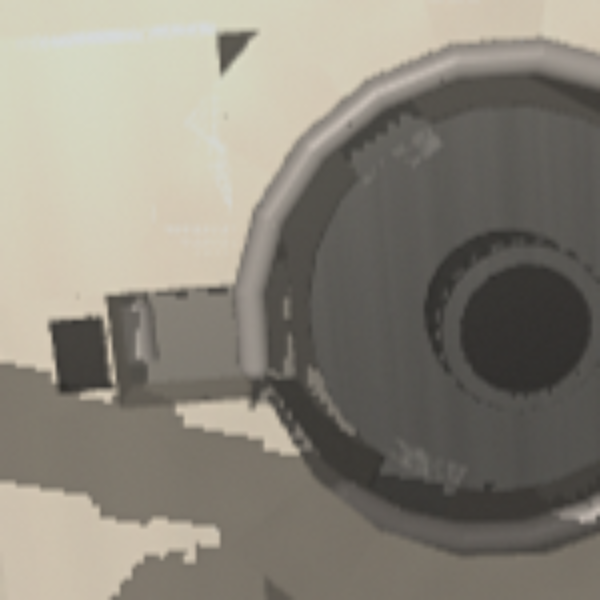

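Run:
```python
from h import *
d=np.load('w16.npy',allow_pickle=True).item(); c=dict(R=d['cR'],t=d['ct'],camera_matrix=d['K'])
for a in ((256,374),(252,340),(251,300),(258,250)):
    w0=ray(c,(250+a[0]/4-.4,80+a[1]/4-.4),.083);w=w0-[M[0],M[1],0]; cc,s=np.cos(M[2]),np.sin(M[2]); print(a,w0,cc*w[0]+s*w[1],-s*w[0]+cc*w[1])
```

```text
(256, 374) [0.54388509 0.01109486 0.083     ] -0.04953227670962256 -0.004737316263838014
(252, 340) [0.54203489 0.01727153 0.083     ] -0.04971949849540652 0.0017078013617444418
(251, 300) [0.54056439 0.02452992 0.083     ] -0.04925980648139443 0.00909937185993202
(258, 250) [0.54023296 0.03367611 0.083     ] -0.04721094224439177 0.01801927554965056
```

Run:
```python
from h import *
plan(np.array([.5415,.0195,.29]),down(1.79),vmax=3)
```

```text
n 3 dist 0.0600 ang 2.19 from [ 0.5529 -0.0162  0.3369] yaw 1.752
[1.24, -0.16, 1.56, 0.0, -0.0, -0.07]
[1.24, -0.14, 1.56, 0.0, -0.0, -0.07]
[1.24, -0.13, 1.56, 0.0, -0.0, -0.07]
```

```bash
python3 -m crank '[[[0.4,1.2,-0.1,1.5,0,0,-0.07],[0.4,1.2,-0.1,1.5,0,0,-0.07],[0.4,1.1,-0.1,1.4,0,0,-0.07],[0.4,0,0,0,0,0,0]]]'
python3 - <<'E'
from h import *
plan(np.array([.5415,.0195,.254]),down(1.79),vmax=2)
c=snap('wrist','w17.png')
E
```

```text
t: 21.18
ee_pos: [0.542, 0.0196, 0.2894]
eef_rot: [-0.0, 0.626, 0.78, 0.0]
wrist_force: [-0.1, 0.5, -0.2]
gripper_width: 0.0256
n 2 dist 0.0354 ang 0.08 from [0.542  0.0196 0.2894] yaw 1.789
[0.0, -0.03, 1.77, 0.0, -0.0, -0.0]
[0.0, -0.02, 1.77, 0.0, -0.0, -0.0]
```

View pics/w17.png

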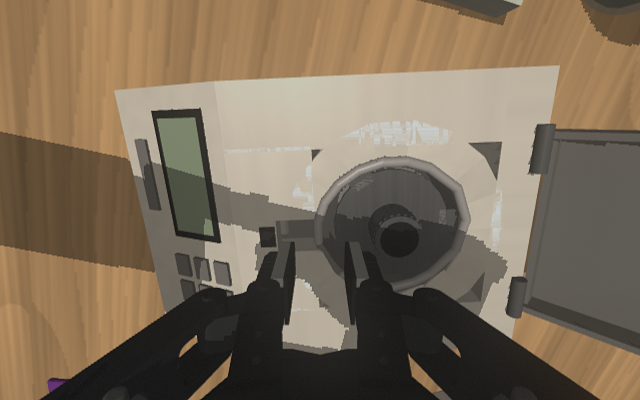

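```bash
python3 -m crank '[[[0.4,0,0,1.8,0,0,0],[0.4,0,0,1.7,0,0,0],[0.4,0,0,0,0,0,0]]]'
python3 - <<'E'
from h import *
plan(np.array([.5415,.0195,.254]),down(1.79),vmax=2)
c=snap('wrist','w18.png'); cv2.imwrite('pics/w18c.png',cv2.resize(c['frame'][150:350,220:420],None,fx=3,fy=3))
E
```

```text
t: 21.6
ee_pos: [0.5425, 0.0187, 0.2532]
eef_rot: [0.001, 0.626, 0.78, 0.001]
wrist_force: [0.7, -0.1, 0.3]
gripper_width: 0.0255
n 1 dist 0.0015 ang 0.18 from [0.5425 0.0187 0.2532] yaw 1.788
[0.1, -0.08, -0.08, 0.01, 0.0, -0.01]
```

View pics/w18c.png

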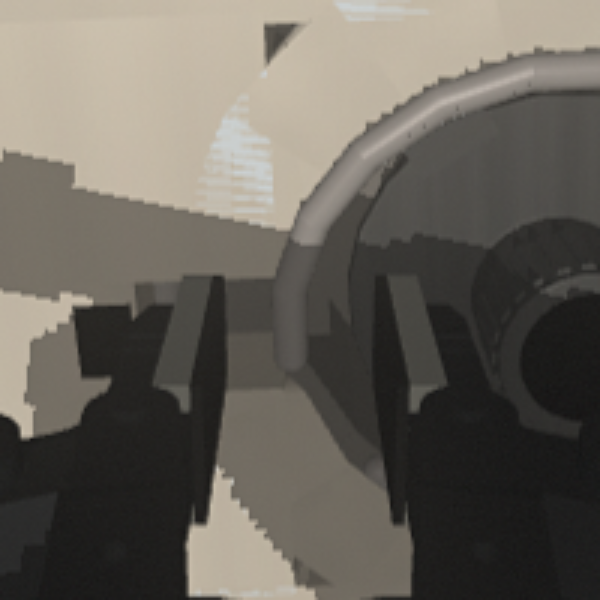

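```bash
python3 -m crank '[[[1,0,0,0,0,0,0],[1,0,0,0,0,0,0],[1,0,0,0,0,0,0],[1,0,0,0,0,0,0]]]' 80
python3 - <<'E'
from h import *
p,R,o=pose();print(p,o['gripper_width'],o['wrist_force'])
c=snap('wrist','w19.png'); cv2.imwrite('pics/w19c.png',cv2.resize(c['frame'][150:350,220:420],None,fx=3,fy=3))
E
```

```text
t: 22.15
ee_pos: [0.5433, 0.0184, 0.2565]
eef_rot: [0.003, 0.627, 0.779, 0.002]
wrist_force: [0.2, 0.3, -0.2]
gripper_width: 0.0002
[0.54331311 0.01841784 0.25645338] 0.00020317160851732348 [ 0.18847598  0.28543531 -0.23992716]
```

View pics/w19c.png

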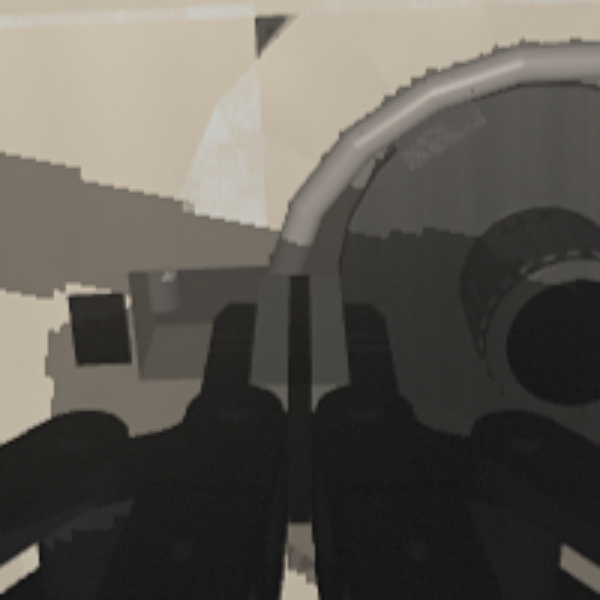

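```bash
python3 -m crank '[[[0.5,0,0,-0.5,0,0,0],[0.4,0,0,-1.5,0,0,0],[0.4,-2.5,0,-1.5,0,0,0],[0.4,0,0,0,0,0,0]]]'
python3 - <<'E'
from h import *
p,R,o=pose();print(p,o['gripper_width'],o['wrist_force'])
c=snap('wrist','w20.png'); cv2.imwrite('pics/w20c.png',cv2.resize(c['frame'][80:280,220:420],None,fx=3,fy=3))
np.save('w20.npy',dict(cR=c['R'],ct=c['t'],K=c['camera_matrix']),allow_pickle=True)
E
```

```text
t: 22.7
ee_pos: [0.5487, -0.0061, 0.2951]
eef_rot: [0.003, 0.626, 0.78, 0.003]
wrist_force: [0.8, 0.5, 0.6]
gripper_width: 0.0256
[ 0.54866034 -0.00609373  0.29505848] 0.025599050180413578 [0.80773301 0.49237703 0.55496879]
```

View pics/w20c.png

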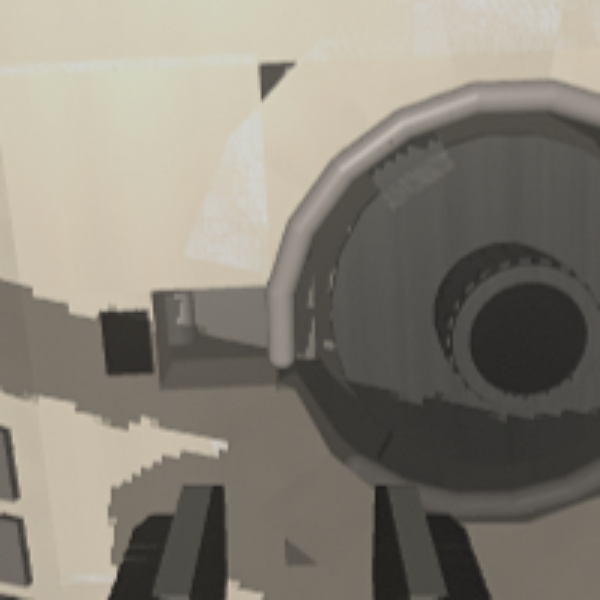

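Run:
```python
from h import *
d=[np.load(f'w{k}.npy',allow_pickle=True).item() for k in (16,20)]
uv=[(250+256/4-.4,80+374/4-.4),(220+282/3-.3,80+365/3-.3)]
P=[x['K']@np.c_[x['cR'],x['ct']] for x in d]
X=cv2.triangulatePoints(P[0],P[1],np.array(uv[0]),np.array(uv[1])); print((X[:3]/X[3]).T)
c=dict(R=d[1]['cR'],t=d[1]['ct'],camera_matrix=d[1]['K'])
for a in ((282,364),(281,335),(280,300),(290,250)):
    w0=ray(c,(220+a[0]/3-.3,80+a[1]/3-.3),.0815);w=w0-[M[0],M[1],0]; cc,s=np.cos(M[2]),np.sin(M[2]); print(a,w0,cc*w[0]+s*w[1],-s*w[0]+cc*w[1])
plan(np.array([.542,.0205,.265]),down(1.79),vmax=2)
```

```text
[[0.54386034 0.0101163  0.07874985]]
(282, 364) [0.54355016 0.0111619  0.0815    ] -0.049838417209428165 -0.004585807765096504
(281, 335) [0.54202021 0.0173122  0.0815    ] -0.04972314190202187 0.0017508845211640627
(280, 300) [0.54025512 0.02458386 0.0815    ] -0.04954455120227068 0.009231568542631605
(290, 250) [0.54006107 0.03517235 0.0815    ] -0.0469894226463382 0.019508973895227273
n 2 dist 0.0395 ang 0.45 from [ 0.5484 -0.0053  0.2942] yaw 1.789
[1.33, -0.05, 1.46, 0.02, 0.0, -0.0]
[1.33, -0.04, 1.46, 0.02, 0.0, -0.0]
```

```bash
cat >> h.py <<'E'
def grasp_to(w,yaw,tilt,L,**k):
    R1=down(yaw)*Rn.from_rotvec([tilt,0,0]); return plan(np.array(w)-R1.apply([0,0,L]),R1,**k)
E
python3 - <<'E'
from h import *
grasp_to([.542,.0195,.102],1.79,np.radians(15),.170,n=3)
E
```

```text
n 3 dist 0.0574 ang 15.45 from [ 0.5484 -0.0053  0.2942] yaw 1.789
[0.86, 1.43, 0.94, 0.51, 0.0, -0.0]
[0.86, 1.51, 0.81, 0.51, 0.0, -0.0]
[0.86, 1.58, 0.67, 0.51, 0.0, -0.0]
```

```bash
python3 -m crank '[[[0.4,0.9,1.4,0.9,0.51,0,0],[0.4,0.9,1.5,0.8,0.51,0,0],[0.4,0.8,1.5,0.7,0.51,0,0],[0.4,0,0,0,0,0,0]]]'
python3 - <<'E'
from h import *
grasp_to([.542,.0195,.102],1.79,np.radians(15),.170,n=1)
grasp_to([.542,.0195,.0808],1.79,np.radians(15),.170,n=2)
c=snap('wrist','w21.png'); cv2.imwrite('pics/w21c.png',cv2.resize(c['frame'][150:350,220:420],None,fx=3,fy=3))
E
```

```text
t: 23.25
ee_pos: [0.5838, 0.0322, 0.2658]
eef_rot: [-0.083, 0.62, 0.773, -0.104]
wrist_force: [-0.5, 0.7, 0.6]
gripper_width: 0.0259
n 1 dist 0.0033 ang 0.31 from [0.5838 0.0322 0.2658] yaw 1.789
[-0.33, 0.03, -0.05, -0.03, -0.0, -0.0]
n 2 dist 0.0210 ang 0.31 from [0.5838 0.0322 0.2658] yaw 1.789
[-0.16, 0.3, 1.0, -0.02, -0.0, -0.0]
[-0.16, 0.29, 1.0, -0.02, -0.0, -0.0]
```

View pics/w21c.png

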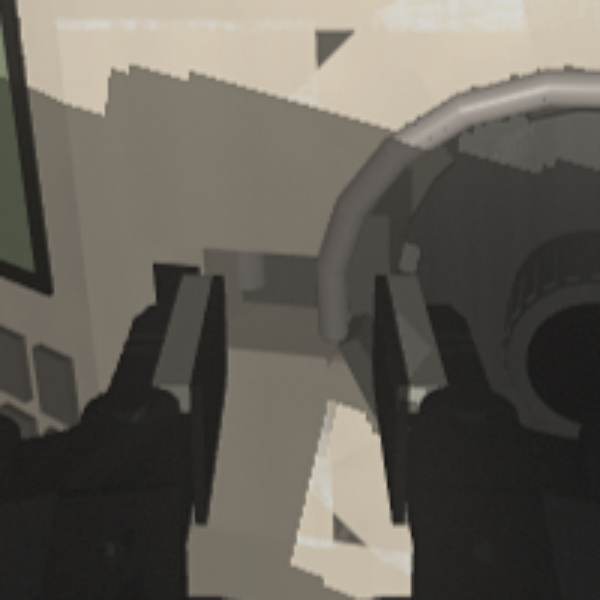

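```bash
python3 -m crank '[[[0.4,-0.2,0.3,0.9,0,0,0],[0.4,-0.1,0.3,0.9,0,0,0],[0.4,0,0,0,0,0,0]]]'
python3 - <<'E'
from h import *
grasp_to([.542,.0195,.0808],1.79,np.radians(15),.170,n=1)
print(pose()[2]['wrist_force'])
c=snap('wrist','w22.png'); cv2.imwrite('pics/w22c.png',cv2.resize(c['frame'][150:350,220:420],None,fx=3,fy=3))
E
```

```text
t: 23.68
ee_pos: [0.5844, 0.0283, 0.2479]
eef_rot: [-0.081, 0.621, 0.773, -0.102]
wrist_force: [0.5, -0.1, 0.2]
gripper_width: 0.0256
n 1 dist 0.0030 ang 0.13 from [0.5844 0.0283 0.2479] yaw 1.788
[0.07, 0.14, 0.26, 0.01, 0.0, -0.01]
[ 0.46980527 -0.07320543  0.22016493]
```

View pics/w22c.png

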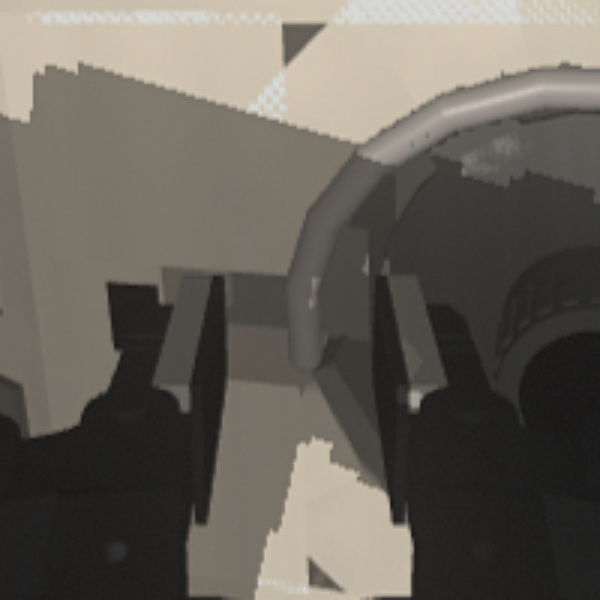

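```bash
python3 -m crank '[[[0.4,0.1,0.15,0.35,0,0,0],[0.7,0,0,0,0,0,0],[0.8,0,0,0,0,0,0]]]' 40
python3 - <<'E'
from h import *
grasp_to([.542,.0195,.0808],1.79,np.radians(15),.170,n=1)
print(pose()[2]['wrist_force'],pose()[2]['gripper_width'])
c=snap('wrist','w23.png'); cv2.imwrite('pics/w23c.png',cv2.resize(c['frame'][150:350,220:420],None,fx=3,fy=3))
E
```

```text
t: 24.1
ee_pos: [0.5849, 0.0292, 0.2454]
eef_rot: [-0.08, 0.621, 0.773, -0.101]
wrist_force: [0.4, 0.4, 0.8]
gripper_width: 0.0084
n 1 dist 0.0005 ang 0.25 from [0.5849 0.0292 0.2454] yaw 1.788
[-0.01, 0.02, 0.04, 0.02, 0.0, -0.01]
[0.39602756 0.35456523 0.7960386 ] 0.008401626149646128
```

View pics/w23c.png

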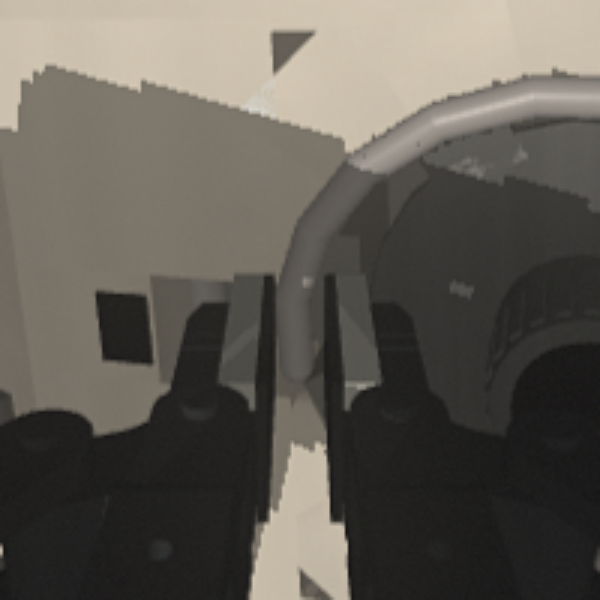

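```bash
python3 -m crank '[[[0.8,0,0,0.2,0,0,0],[0.8,0,0,0.1,0,0,0]]]'; python3 -m crank '[[[1,0,0,0.05,0,0,0],[1,0,0,0.05,0,0,0],[1,0,0,0,0,0,0]]]' 40
python3 - <<'E'
from h import *
grasp_to([.542,.0195,.0808],1.79,np.radians(15),.170,n=1)
print(pose()[2]['wrist_force'],pose()[2]['gripper_width'])
c=snap('wrist','w24.png'); cv2.imwrite('pics/w24c.png',cv2.resize(c['frame'][150:350,220:420],None,fx=3,fy=3))
E
```

```text
t: 24.4
ee_pos: [0.5844, 0.0291, 0.244]
eef_rot: [-0.079, 0.621, 0.773, -0.1]
wrist_force: [-0.4, 1.2, 4.9]
gripper_width: 0.0084
t: 24.78
ee_pos: [0.5837, 0.029, 0.2448]
eef_rot: [-0.079, 0.621, 0.773, -0.1]
wrist_force: [-0.4, 0.2, 2.0]
gripper_width: 0.0042
n 1 dist 0.0012 ang 0.34 from [0.5837 0.029  0.2448] yaw 1.788
[-0.02, 0.11, -0.05, 0.03, 0.01, -0.01]
[-0.37112284  0.19677036  1.98312979] 0.004176231345700007
```

View pics/w24c.png

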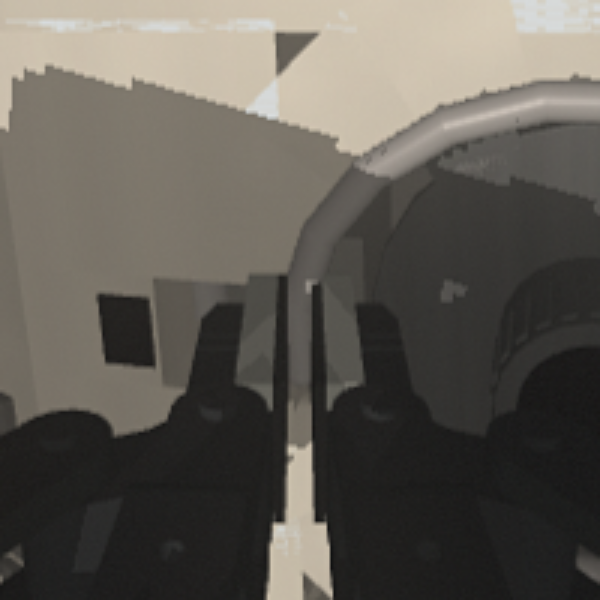

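```bash
python3 -m crank '[[[1,0,0,0,0,0,0],[1,0,0,0,0,0,0],[1,0,-0.13,-0.5,0,0,0],[1,0,-0.13,-0.5,0,0,0]]]' 70
python3 - <<'E'
from h import *
p,R,o=pose(); print(p,o['wrist_force'],o['gripper_width'])
c=snap('wrist','w25.png'); cv2.imwrite('pics/w25c.png',cv2.resize(c['frame'][150:350,220:420],None,fx=3,fy=3))
E
```

```text
t: 25.32
ee_pos: [0.5836, 0.0292, 0.2538]
eef_rot: [-0.08, 0.621, 0.773, -0.101]
wrist_force: [-0.7, -0.2, -0.7]
gripper_width: 0.0024
[0.58362695 0.02917896 0.25382103] [-0.6547575  -0.21367684 -0.69638488] 0.0024062327934413906
```

View pics/w25c.png

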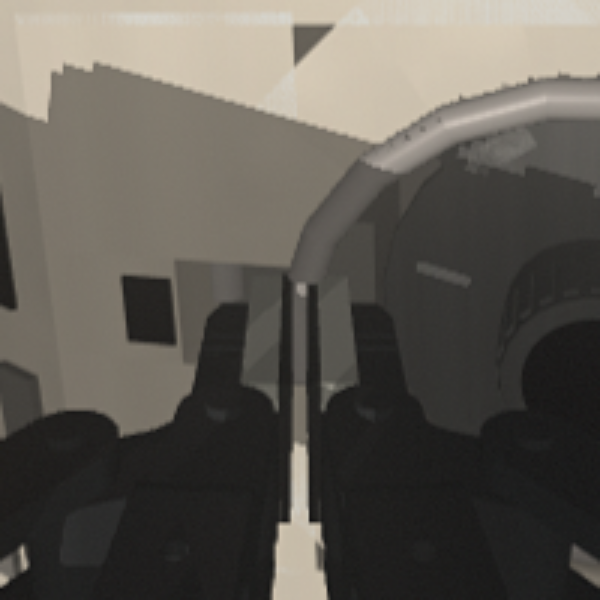

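```bash
python3 -m crank '[[[1,0,-0.13,-0.5,0,0,0],[1,0,-0.13,-0.5,0,0,0],[1,0,0,0,0,0,0]]]' 70
python3 - <<'E'
from h import *
p,R,o=pose(); print(p,o['wrist_force'],o['gripper_width'])
c=snap('wrist','w26.png'); cv2.imwrite('pics/w26c.png',cv2.resize(c['frame'][100:300,220:420],None,fx=3,fy=3))
E
```

```text
t: 25.75
ee_pos: [0.5841, 0.0292, 0.2661]
eef_rot: [-0.079, 0.621, 0.773, -0.1]
wrist_force: [0.1, 0.3, -0.8]
gripper_width: 0.0024
[0.58410065 0.02917484 0.26613491] [ 0.14696797  0.32880363 -0.79554185] 0.002407095188709656
```

View pics/w26c.png

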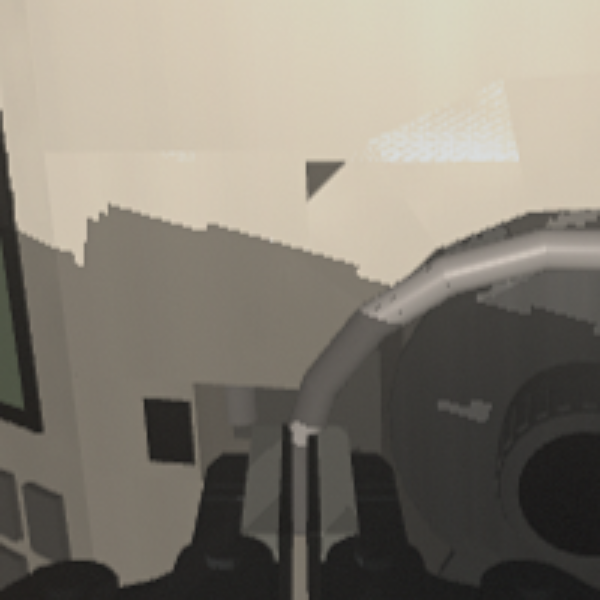

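```bash
python3 -m crank '[[[1,0,-0.2,-0.8,0,0,0],[1,0,-0.2,-0.8,0,0,0],[1,0,-0.2,-0.8,0,0,0],[1,0,0,0,0,0,0]]]' 70
python3 - <<'E'
from h import *
p,R,o=pose(); print(p,o['wrist_force'],o['gripper_width'])
c=snap('wrist','w27.png'); c=snap('side','s27.png'); cv2.imwrite('pics/s27c.png',cv2.resize(c['frame'][100:260,210:360],None,fx=4,fy=4)[:600])
E
```

```text
t: 26.3
ee_pos: [0.5844, 0.0292, 0.2927]
eef_rot: [-0.079, 0.621, 0.773, -0.1]
wrist_force: [-0.3, -0.4, -0.3]
gripper_width: 0.0023
[0.58437677 0.02922153 0.29271364] [-0.31417358 -0.43436792 -0.28342331] 0.002342910532556038
```

View pics/w27.png

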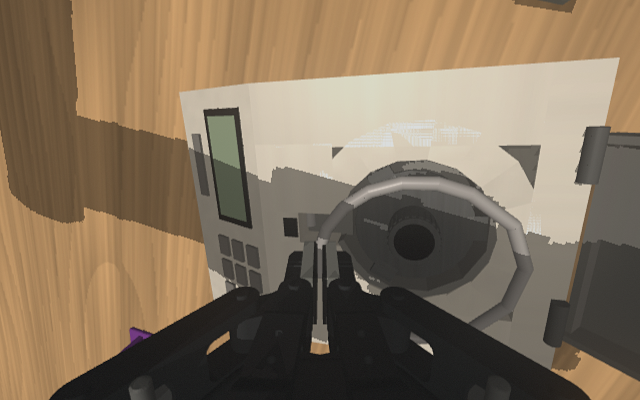

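View pics/s27c.png

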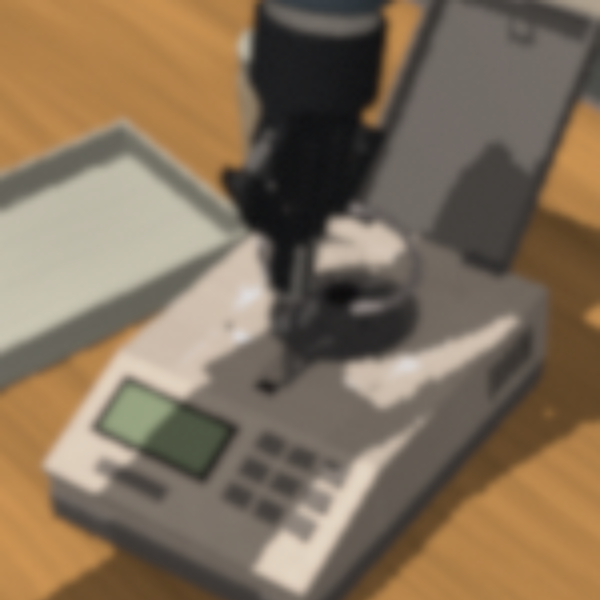

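Run:
```python
from h import *
grasp_to([.531,.2615,.19],1.79,np.radians(15),.170,vmax=4.5)
```

```text
n 6 dist 0.2500 ang 0.30 from [0.5842 0.0292 0.2916] yaw 1.788
[3.97, 0.41, -1.19, 0.0, 0.0, -0.0]
[3.97, 0.41, -1.19, 0.0, 0.0, -0.0]
[3.97, 0.41, -1.19, 0.0, 0.0, -0.0]
[3.97, 0.41, -1.19, 0.0, 0.0, -0.0]
[3.97, 0.41, -1.19, 0.0, 0.0, -0.0]
[3.97, 0.41, -1.19, 0.0, 0.0, -0.0]
```

```bash
python3 -m crank '[[[1,0,-0.4,-2,0,0,0],[1,1,-0.4,-2.5,0,0,0],[1,2.5,0,-2,0,0,0],[1,3.5,0.6,-1,0,0,0],[1,3.5,0.6,0,0,0,0]]]' 70;python3 -m crank '[[[1,3.5,0.6,0,0,0,0],[1,3.5,0.6,0,0,0,0],[1,2.5,0.6,0,0,0,0],[1,1,0,0,0,0,0],[1,0,0,0,0,0,0]]]' 70
python3 - <<'E'
from h import *
p,R,o=pose(); print(p,o['wrist_force'],o['gripper_width'])
np.set_printoptions(precision=4,suppress=True)
W=snap('wrist','w28.png');S=snap('side','s28.png');T=snap('top','t28.png')
D={}
for n,c in (('W',W),('S',S),('T',T)):
    L=silhouettes(c,'ring'); print(n,[(round(d['conf'],2),d['bbox']) for d in L])
    D[n]=dict(R=c['R'],t=c['t'],camera_matrix=c['camera_matrix'],L=[(d['conf'],d['pixels']) for d in L],f=c['frame'])
np.save('r28.npy',dict(D=D,p=p,Rm=R.as_matrix()),allow_pickle=True)
E
```

```text
t: 27.02
ee_pos: [0.5843, 0.137, 0.3705]
eef_rot: [-0.079, 0.623, 0.772, -0.099]
wrist_force: [0.6, 0.2, -0.6]
gripper_width: 0.0023
t: 27.65
ee_pos: [0.5782, 0.2485, 0.3722]
eef_rot: [-0.077, 0.622, 0.773, -0.097]
wrist_force: [0.3, -0.4, -1.0]
gripper_width: 0.0022
[0.57821319 0.24853497 0.37217816] [ 0.30053448 -0.37861658 -1.00821345] 0.002228245201598244
W [(0.58, [315.8, 173.2, 535.3, 342.9])]
S []
T [(0.58, [164.3, 146.8, 193.2, 179.1])]
```

View pics/w28.png

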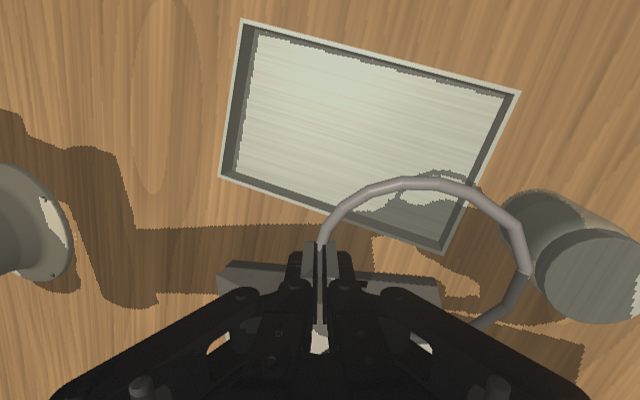

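View pics/s28.png

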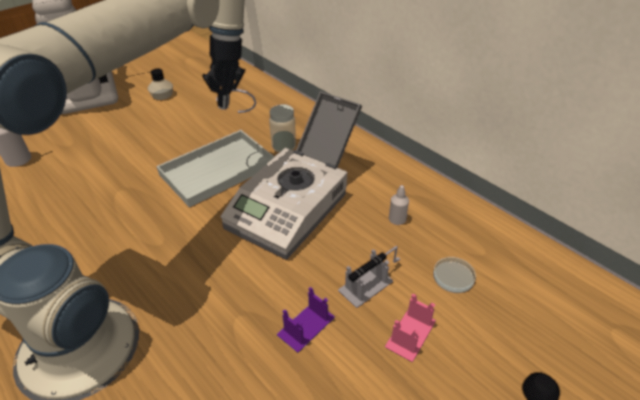

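Run:
```python
from h import *
d=np.load('r28.npy',allow_pickle=True).item(); p=d['p'];Rm=d['Rm'];D=d['D']
c=D['W']; m=D['W']['L'][0][1].astype(np.float32)
vis=np.ones((400,640),np.float32)
def ringpts(q):
    a,b,g,L,rad=q
    th=np.linspace(0,2*np.pi*(329/360),60)-.1
    # in plane: start at G, tangent +x, center at +y
    P=np.c_[rad*np.sin(th),rad*(1-np.cos(th)),0*th]
    Q=Rn.from_euler('xyz',[a,b,g]).apply(P)+[0,0,L]
    return Q
def img(q):
    u=proj(c,ringpts(q)@Rm.T+p); z=(ringpts(q)@Rm.T+p)@c['R'].T+c['t']
    im=np.zeros((400,640),np.uint8)
    for k in range(59): cv2.line(im,tuple(int(v*16) for v in u[k]),tuple(int(v*16) for v in u[k+1]),1,max(1,int(round(305*.006/z[k,2]))),shift=4)
    return im.astype(np.float32)
occ=np.zeros((400,640),bool); occ[:,:]=False
region=np.zeros((400,640),bool); region[:300,330:]=True; region[300:345,465:]=True
def cost(q):
    I=img(q); return 1-np.minimum(I,m)[region].sum()/np.maximum(I,m)[region].sum()+ ((q[3]-.17)/.01)**2*.02+((q[4]-.046)/.002)**2*.02
best=None
for a in np.radians([-40,-25,-10,5,20]):
    r0=minimize(cost,[a,0,0,.17,.046],method='Nelder-Mead',options=dict(initial_simplex=[[a,0,0,.17,.046],[a+.2,0,0,.17,.046],[a,.2,0,.17,.046],[a,0,.2,.17,.046],[a,0,0,.165,.046],[a,0,0,.17,.047]],maxiter=600))
    print(np.degrees(a),np.degrees(r0.x[:3]),r0.x[3:],r0.fun)
    if best is None or r0.fun<best.fun: best=r0
q=best.x
f=c['f'].copy(); f[m>0]=(f[m>0]*.5+[0,100,0]).astype(np.uint8)
for u in proj(c,ringpts(q)@Rm.T+p): cv2.circle(f,tuple(int(v) for v in u),1,(0,0,255),-1)
cv2.imwrite('pics/w28f.png',f)
n=Rm@Rn.from_euler('xyz',q[:3]).apply([0,0,1]); print('normal world',n, 'tilt',np.degrees(np.arccos(abs(n[2]))))
P=ringpts(q)@Rm.T+p; print('ring z range',P[:,2].min(),P[:,2].max()); ctr=Rm@(Rn.from_euler('xyz',q[:3]).apply([0,q[4],0])+[0,0,q[3]])+p; print('ctr',ctr)
print('normal in tool',Rn.from_euler('xyz',q[:3]).apply([0,0,1]),'ctr tool',Rm.T@(ctr-p))
```

```text
-40.0 [-14.20506761  10.73789648  -7.5174924 ] [0.16530467 0.04439687] 0.15978361220489057
-25.0 [-12.9714337   10.280323    -4.00620408] [0.16827963 0.04550552] 0.14027882033031236
-10.0 [-12.70408267  10.23775498  -2.28286132] [0.1704393  0.04620337] 0.13941407919484652
5.0 [-8.83256379  7.71194124 -1.11844379] [0.16595866 0.04607472] 0.2039330473067594
20.0 [-5.48066678  7.16743101  2.13385884] [0.16536398 0.04733285] 0.2970319923633947
normal world [-0.06860189  0.16961783 -0.98311931] tilt 10.542547947158534
ring z range 0.1971185322156466 0.21401527946807822
ctr [0.58228148 0.24913068 0.20556805]
normal in tool [0.1820044  0.21283487 0.95998735] ctr tool [-9.12795282e-06  4.51084259e-02  1.60440228e-01]
```

View pics/w28f.png

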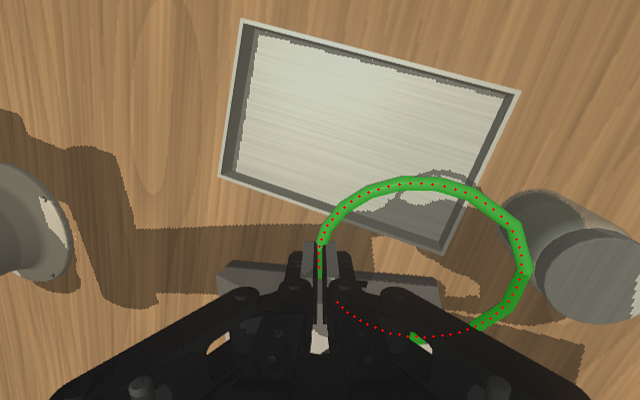

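```bash
cat >> h.py <<'E'
RN=np.array([.182,.213,.960]); RC=np.array([0,.0451,.1604])
def ring_to(w,**k):
    p,R,o=pose(); n=R.apply(RN); n/=np.linalg.norm(n); ax=np.cross(n,[0,0,-1]); s=np.linalg.norm(ax)
    Rc=Rn.from_rotvec(ax/s*np.arcsin(s)) if s>1e-6 else Rn.identity()
    R1=Rc*R; print('tilt now',np.degrees(np.arcsin(s)),'ctr now',np.round(p+R.apply(RC),4)); plan(np.array(w)-R1.apply(RC),R1,**k)
E
python3 - <<'E'
from h import *
ring_to([.579,.271,.08],n=5)
E
```

```text
tilt now 10.548671586768316 ctr now [0.5826 0.248  0.205 ]
n 5 dist 0.1386 ang 10.55 from [0.5786 0.2474 0.3715] yaw 1.784
[1.07, 0.56, 2.5, -0.04, -0.2, 0.05]
[1.16, 0.53, 2.46, -0.04, -0.2, 0.05]
[1.25, 0.51, 2.42, -0.04, -0.2, 0.05]
[1.34, 0.48, 2.38, -0.04, -0.2, 0.05]
[1.43, 0.45, 2.33, -0.04, -0.2, 0.05]
```

```bash
python3 -m crank '[[[1,1.1,0.6,2,-0.04,-0.2,0.05],[1,1.2,0.5,2.5,-0.04,-0.2,0.05],[1,1.2,0.5,2.4,-0.04,-0.2,0.05],[1,1.3,0.5,2.2,-0.04,-0.2,0.05],[1,1,0.4,1.5,-0.04,-0.2,0.05]]]' 70
python3 - <<'E'
from h import *
ring_to([.579,.271,.02],n=3); snap('wrist','w29.png')
E
```

```text
t: 28.58
ee_pos: [0.5668, 0.2973, 0.2503]
eef_rot: [0.008, 0.631, 0.763, -0.143]
wrist_force: [-0.3, -0.1, 0.0]
gripper_width: 0.0025
tilt now 0.6824710088698648 ctr now [0.5835 0.2681 0.0871]
n 3 dist 0.0668 ang 0.68 from [0.5668 0.2973 0.2503] yaw 1.780
[0.49, 0.36, 2.14, 0.01, 0.02, -0.01]
[0.49, 0.37, 2.14, 0.01, 0.02, -0.01]
[0.48, 0.37, 2.14, 0.01, 0.02, -0.01]
```

View pics/w29.png

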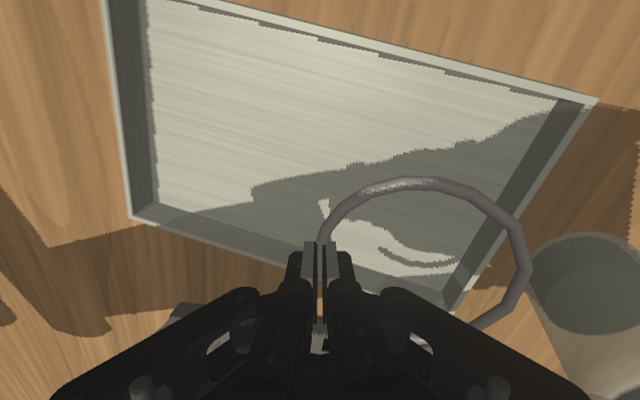

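```bash
python3 - <<'E'
from h import *
ring_to([.568,.2715,.02],n=3)
E
python3 -m crank '[[[1,0.4,0,2,0,0.02,0],[1,0.4,0,2,0,0.02,0],[1,0.4,0,1.5,0,0.02,0],[1,0,0,0,0,0,0]]]' 70
python3 - <<'E'
from h import *
ring_to([.568,.2715,.010],n=1); snap('wrist','w30.png')
p,R,o=pose(); print(o['wrist_force'])
E
```

```text
tilt now 0.7075096782691407 ctr now [0.5824 0.2685 0.0843]
n 3 dist 0.0654 ang 0.71 from [0.5662 0.298  0.2475] yaw 1.782
[0.54, 0.02, 2.11, 0.0, 0.02, -0.01]
[0.53, 0.02, 2.11, 0.0, 0.02, -0.01]
[0.53, 0.02, 2.11, 0.0, 0.02, -0.01]
t: 29.12
ee_pos: [0.5536, 0.2975, 0.1892]
eef_rot: [0.004, 0.631, 0.763, -0.142]
wrist_force: [0.6, -0.5, -0.2]
gripper_width: 0.0024
tilt now 0.21903096697024385 ctr now [0.5695 0.2694 0.0258]
n 1 dist 0.0158 ang 0.22 from [0.5536 0.2975 0.1892] yaw 1.781
[0.47, 0.26, 1.48, 0.01, 0.02, -0.01]
[0.36736412 0.40338453 0.32232738]
```

View pics/w30.png

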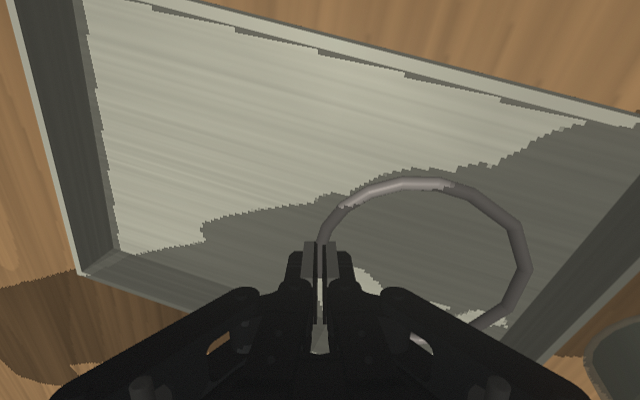

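```bash
python3 -m crank '[[[1,0.3,0.2,0.9,0,0.02,0],[1,0.1,0.1,0.4,0,0,0],[1,0,0,0,0,0,0]]]' 70
python3 - <<'E'
from h import *
ring_to([.568,.2715,.008],n=1)
p,R,o=pose(); print(o['wrist_force'])
E
```

```text
t: 29.55
ee_pos: [0.5548, 0.2992, 0.1779]
eef_rot: [0.004, 0.631, 0.763, -0.138]
wrist_force: [-0.5, 0.1, -0.2]
gripper_width: 0.0022
tilt now 0.4552138066839561 ctr now [0.5714 0.272  0.0144]
n 1 dist 0.0067 ang 0.46 from [0.5548 0.2992 0.1779] yaw 1.778
[0.16, -0.08, 0.65, 0.04, -0.01, -0.01]
[-0.50151068  0.07566157 -0.16894051]
```

```bash
python3 -m crank '[[[1,0.1,0,0.35,0,0,0],[1,0.05,0,0.2,0,0,0],[1,0,0,0,0,0,0]]]' 70
python3 - <<'E'
from h import *
ring_to([.568,.2715,.008],n=1)
p,R,o=pose(); print(o['wrist_force'])
E
```

```text
t: 29.92
ee_pos: [0.5541, 0.2996, 0.1741]
eef_rot: [0.005, 0.632, 0.763, -0.137]
wrist_force: [-0.4, -0.3, 0.8]
gripper_width: 0.0025
tilt now 0.6066164678377786 ctr now [0.571  0.2725 0.0105]
n 1 dist 0.0029 ang 0.61 from [0.5541 0.2996 0.1741] yaw 1.778
[0.04, -0.09, 0.27, 0.06, -0.01, -0.01]
[-0.42885387 -0.29793378  0.80924085]
```

```bash
python3 -m crank '[[[0.7,0,0,0,0,0,0],[0.5,0,0,0,0,0,0],[0.5,0,0,0,0,0,0],[0.5,0,0,-1.5,0,0,0],[0.5,0,0,-4,0,0,0]]]' 70;python3 -m crank '[[[0.4,0,0,-5,0,0,0],[0.4,0,0,-5,0,0,0],[0.4,-1,-1,-4,0.1,0.5,0]]]'
python3 - <<'E'
from h import *
p,R,o=pose(); print(p,np.degrees((down(1.78).inv()*R).as_rotvec()))
c=snap('wrist','w31.png');T=snap('top','t31.png'); cv2.imwrite('pics/t31c.png',cv2.resize(T['frame'][120:280,120:340],None,fx=3.5,fy=3.5))
np.save('w31.npy',dict(R=c['R'],t=c['t'],K=c['camera_matrix']),allow_pickle=True)
plan(np.array([.5905,.0285,.30]),down(1.833),vmax=5)
E
```

```text
t: 30.55
ee_pos: [0.562, 0.3111, 0.2255]
eef_rot: [0.003, 0.631, 0.763, -0.141]
wrist_force: [1.7, 0.2, 0.8]
gripper_width: 0.0211
t: 30.92
ee_pos: [0.5793, 0.3325, 0.3685]
eef_rot: [-0.037, 0.636, 0.762, -0.119]
wrist_force: [0.4, 0.5, -0.8]
gripper_width: 0.0259
[0.57933619 0.3325035  0.36848699] [13.2580591  -5.34037784  1.72438434]
n 7 dist 0.3118 ang 14.54 from [0.5796 0.3309 0.3749] yaw 1.758
[-4.16, -0.31, 1.57, -0.18, 0.07, -0.07]
[-4.17, -0.41, 1.51, -0.18, 0.07, -0.07]
[-4.18, -0.51, 1.44, -0.18, 0.07, -0.07]
[-4.19, -0.61, 1.37, -0.18, 0.07, -0.07]
[-4.2, -0.7, 1.3, -0.18, 0.07, -0.07]
[-4.21, -0.79, 1.23, -0.18, 0.07, -0.07]
[-4.21, -0.88, 1.15, -0.18, 0.07, -0.07]
```

View pics/w31.png

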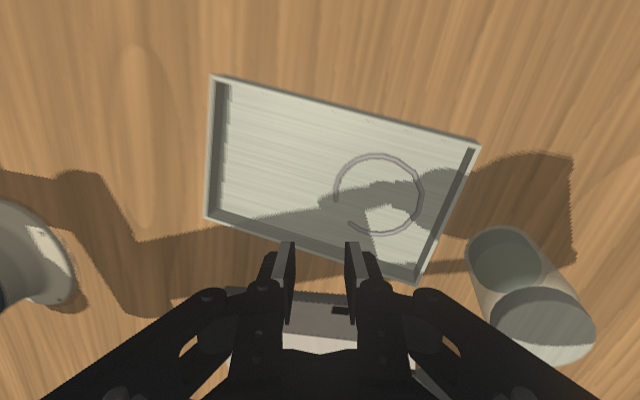

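View pics/t31c.png

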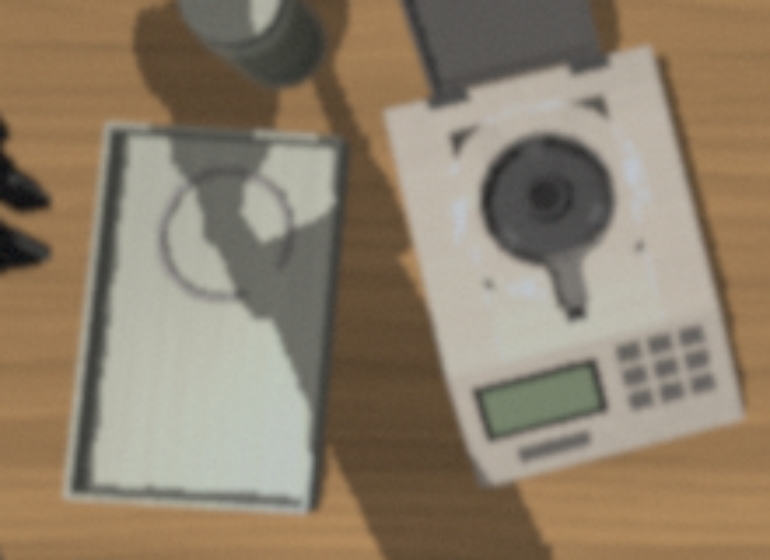

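```bash
python3 -m crank '[[[0.1,-4.2,-0.3,1.5,-0.18,0.07,-0.07],[0.1,-4.2,-0.4,1.5,-0.18,0.07,-0.07],[0.1,-4.2,-0.5,1.4,-0.18,0.07,-0.07],[0.1,-4.2,-0.6,1.2,-0.18,0.07,-0.07],[0.1,-4.2,-0.7,1,-0.18,0.07,-0.07]]]' 60;python3 -m crank '[[[0.1,-4.2,-0.8,0.8,-0.18,0.07,-0.07],[0.1,-4,-0.9,0.5,-0.18,0.07,-0.07],[0.1,0,0,0,0,0,0]]]'
python3 - <<'E'
from h import *
plan(np.array([.5905,.0285,.30]),down(1.833),vmax=2)
c=snap('wrist','w32.png')
a=np.linspace(0,6.28,40); f=c['frame'].copy()
for rr,z in ((.015,.092),(.0472,.078)):
    for u in proj(c,tf(np.c_[rr*np.cos(a),rr*np.sin(a),0*a+z],*M)): cv2.circle(f,tuple(int(round(v)) for v in u),1,(0,0,255),-1)
cv2.imwrite('pics/w32b.png',f)
E
```

```text
t: 31.65
ee_pos: [0.5904, 0.1121, 0.3275]
eef_rot: [-0.007, 0.615, 0.788, -0.028]
wrist_force: [0.9, 0.2, 0.9]
gripper_width: 0.0384
t: 32.02
ee_pos: [0.5939, 0.0225, 0.3157]
eef_rot: [0.004, 0.606, 0.795, 0.005]
wrist_force: [0.6, 0.4, -0.0]
gripper_width: 0.0385
n 1 dist 0.0172 ang 0.76 from [0.5939 0.0225 0.3157] yaw 1.838
[0.67, -0.19, 1.57, 0.07, -0.0, 0.03]
```

View pics/w32b.png

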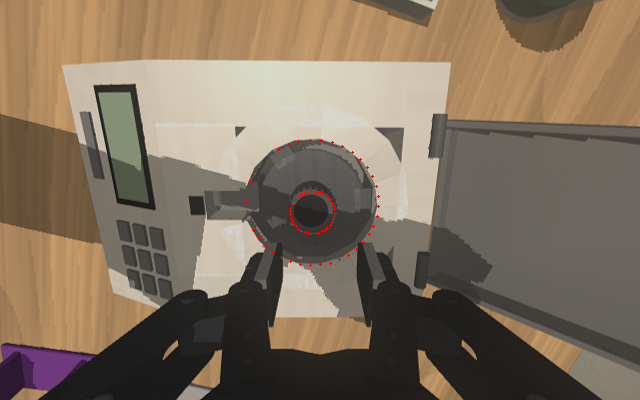

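```bash
python3 -m crank '[[[-0.1,0.7,-0.35,1.5,0.07,0,0],[-0.1,0,0,1,0,0,0],[-0.1,0,0,0,0,0,0]]]'
python3 - <<'E'
from h import *
plan(np.array([.589,.0282,.247]),down(1.833),vmax=2)
c=snap('wrist','w33.png')
E
```

```text
t: 32.45
ee_pos: [0.5885, 0.0331, 0.2888]
eef_rot: [-0.001, 0.604, 0.797, -0.0]
wrist_force: [0.8, -0.0, 0.4]
gripper_width: 0.0468
n 3 dist 0.0421 ang 0.61 from [0.5885 0.0331 0.2888] yaw 1.843
[-0.16, -0.03, 1.39, -0.0, -0.0, 0.02]
[-0.16, -0.03, 1.39, -0.0, -0.0, 0.02]
[-0.16, -0.03, 1.39, -0.0, -0.0, 0.02]
```

View pics/w33.png

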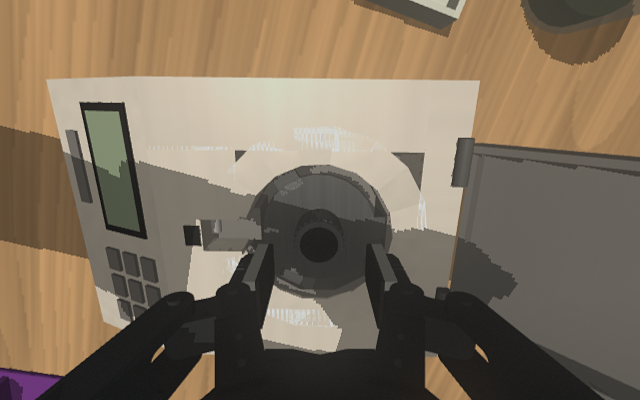

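Collar centred between the fingers (col 319). Descend and grip.

```bash
python3 -m crank '[[[-0.1,-0.2,0,1.4,0,0,0],[-0.1,-0.2,0,1.4,0,0,0],[-0.1,-0.1,0,1.1,0,0,0],[-0.1,0,0,0,0,0,0]]]'
python3 - <<'E'
from h import *
plan(np.array([.589,.0282,.247]),down(1.833),vmax=2); print(pose()[2]['wrist_force'])
E
python3 -m crank '[[[0.3,0,0,0,0,0,0],[1,0,0,0,0,0,0],[1,0,0,0,0,0,0],[1,0,0,0,0,0,0]]]' 80
```

```text
t: 33.0
ee_pos: [0.59, 0.0284, 0.247]
eef_rot: [-0.001, 0.604, 0.797, -0.0]
wrist_force: [-0.9, 0.4, 0.1]
gripper_width: 0.047
n 1 dist 0.0010 ang 0.65 from [0.59   0.0284 0.247 ] yaw 1.844
[0.01, -0.1, -0.0, -0.01, -0.01, 0.06]
[-0.88947942  0.3855751   0.08861201]
t: 33.5
ee_pos: [0.5901, 0.0282, 0.2475]
eef_rot: [-0.001, 0.604, 0.797, -0.0]
wrist_force: [0.4, 0.5, -1.6]
gripper_width: 0.0272
```

```bash
python3 -m crank '[[[1,0,0,-1,0,0,0],[1,0,0,-1.5,0,0,0],[1,0,0,-2,0,0,0],[1,0,0,-2,0,0,0]]]' 80
python3 - <<'E'
from h import *
p,R,o=pose(); print(p,o['wrist_force'],o['gripper_width'])
c=snap('wrist','w34.png'); c=snap('side','s34.png')
E
```

```text
t: 34.0
ee_pos: [0.5899, 0.0282, 0.3155]
eef_rot: [-0.002, 0.604, 0.797, -0.001]
wrist_force: [0.8, 0.0, -2.9]
gripper_width: 0.027
[0.58990261 0.02823728 0.31550246] [ 0.75124241  0.03055945 -2.91694914] 0.026966858415910167
```

View pics/s34.png

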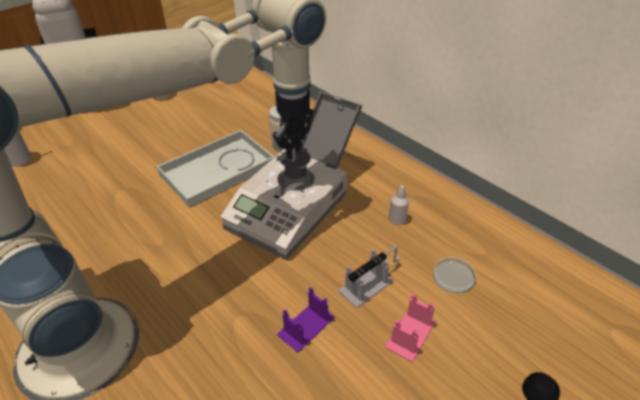

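View pics/w34.png

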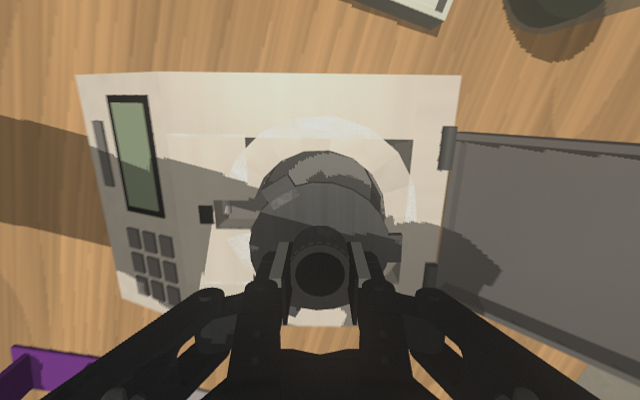

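Run:
```python
from h import *
plan(np.array([.4435,.278,.345]),down(1.843),vmax=4.2)
```

```text
n 7 dist 0.2910 ang 0.15 from [0.5904 0.0283 0.3182] yaw 1.844
[4.0, -1.06, -0.38, 0.0, -0.0, 0.0]
[4.0, -1.06, -0.38, 0.0, -0.0, 0.0]
[4.0, -1.06, -0.38, 0.0, -0.0, 0.0]
[4.0, -1.06, -0.38, 0.0, -0.0, 0.0]
[4.0, -1.06, -0.38, 0.0, -0.0, 0.0]
[4.0, -1.06, -0.38, 0.0, -0.0, 0.0]
[4.0, -1.06, -0.38, 0.0, -0.0, 0.0]
```

```bash
python3 -m crank '[[[1,0.5,0,-2,0,0,0],[1,2.5,-0.6,-1,0,0,0],[1,4,-1,0,0,0,0],[1,4,-1.1,0,0,0,0],[1,4,-1.1,0,0,0,0]]]' 80;python3 -m crank '[[[1,4,-1.1,0,0,0,0],[1,4,-1.1,0,0,0,0],[1,2.5,-0.8,0,0,0,0],[1,1,-0.3,0,0,0,0],[1,0,0,0,0,0,0]]]' 80
python3 - <<'E'
from h import *
plan(np.array([.4435,.278,.26]),down(1.843),vmax=3); print(pose()[2]['gripper_width'])
snap('wrist','w35.png')
E
```

```text
t: 34.72
ee_pos: [0.5119, 0.1647, 0.3536]
eef_rot: [0.001, 0.606, 0.795, 0.002]
wrist_force: [0.4, 0.3, -1.5]
gripper_width: 0.0271
t: 35.35
ee_pos: [0.4448, 0.2726, 0.3584]
eef_rot: [0.002, 0.604, 0.797, 0.004]
wrist_force: [0.3, -0.4, -2.4]
gripper_width: 0.0274
n 4 dist 0.0986 ang 0.52 from [0.4448 0.2726 0.3584] yaw 1.844
[0.14, -0.02, 2.46, 0.01, -0.0, 0.0]
[0.14, -0.01, 2.46, 0.01, -0.0, 0.0]
[0.14, -0.01, 2.46, 0.01, -0.0, 0.0]
[0.14, -0.0, 2.46, 0.01, -0.0, 0.0]
0.027353545605342283
```

View pics/w35.png

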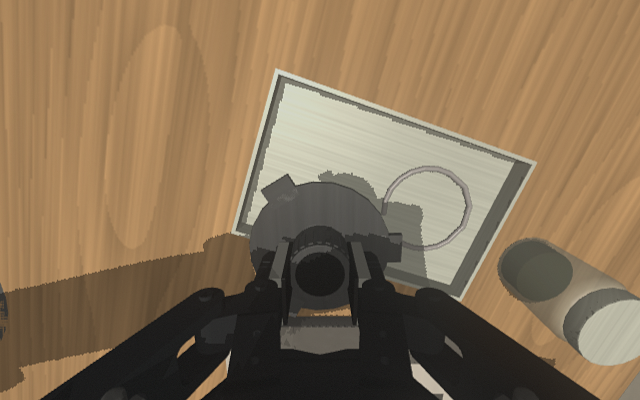

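```bash
python3 -m crank '[[[1,0.1,0,2.5,0.01,0,0],[1,0.2,0,3,0.01,0,0],[1,0.1,0,3,0.01,0,0],[1,0.1,0,1.5,0.01,0,0],[1,0,0,0,0,0,0]]]' 80
python3 - <<'E'
from h import *
plan(np.array([.4435,.278,.2285]),down(1.843),vmax=1)
E
```

```text
t: 36.02
ee_pos: [0.448, 0.273, 0.2574]
eef_rot: [0.001, 0.608, 0.794, 0.002]
wrist_force: [-0.8, 0.2, -2.3]
gripper_width: 0.0271
n 3 dist 0.0297 ang 0.49 from [0.448  0.273  0.2574] yaw 1.836
[0.2, -0.11, 0.96, 0.01, 0.0, -0.01]
[0.2, -0.1, 0.96, 0.01, 0.0, -0.01]
[0.2, -0.1, 0.96, 0.01, 0.0, -0.01]
```

```bash
python3 -m crank '[[[1,0.2,-0.1,1,0.01,0,0],[1,0.1,-0.1,0.9,0.01,0,0],[1,0,0,0.5,0,0,0],[1,0,0,0,0,0,0]]]' 80
python3 - <<'E'
from h import *
plan(np.array([.4435,.278,.2275]),down(1.843),n=1);print(pose()[2]['wrist_force'])
E
```

```text
t: 36.52
ee_pos: [0.4462, 0.2756, 0.235]
eef_rot: [0.001, 0.608, 0.794, 0.002]
wrist_force: [0.4, -0.7, -2.6]
gripper_width: 0.0275
n 1 dist 0.0083 ang 0.55 from [0.4462 0.2756 0.235 ] yaw 1.835
[0.3, -0.2, 0.75, 0.03, -0.0, -0.04]
[ 0.44914903 -0.71095099 -2.60682968]
```

```bash
python3 -m crank '[[[1,0,0,0.4,0.02,0,0],[1,0,0,0.2,0.02,0,0]]]' 80; python3 -m crank '[[[1,0,0,0.15,0,0,0],[1,0,0,0.1,0,0,0]]]' 80
```

```text
t: 36.78
ee_pos: [0.4463, 0.2759, 0.2294]
eef_rot: [-0.001, 0.608, 0.794, 0.0]
wrist_force: [0.3, 0.5, -2.0]
gripper_width: 0.0272
t: 37.02
ee_pos: [0.4464, 0.2759, 0.2274]
eef_rot: [-0.001, 0.608, 0.794, 0.0]
wrist_force: [-2.1, -1.8, 3.7]
gripper_width: 0.0274
```

Contact with the floor (about +6 N). Release and retract.

```bash
python3 -m crank '[[[0.3,0,0,0,0,0,0],[0,0,0,0,0,0,0],[-0.1,0,0,0,0,0,0],[-0.1,0,0,0,0,0,0]]]' 60; python3 -m crank '[[[-0.1,0,0,-2,0,0,0],[-0.1,0,0,-4,0,0,0],[-0.1,0,0,-5,0,0,0],[-0.1,-2,-2,-5,0,0,0],[-0.1,-3,-3,0,0,0,0]]]'; python3 -m crank '[[[-0.1,-4,-3,0,0,0,0],[-0.1,-4,-3,0,0,0,0],[-0.1,0,0,0,0,0,0]]]'
python3 - <<'E'
from h import *
p,R,o=pose(); print(p,o['t'])
snap('wrist','w36.png');c=snap('side','s36.png');T=snap('top','t36.png'); cv2.imwrite('pics/t36c.png',cv2.resize(T['frame'][60:280,120:440],None,fx=2.5,fy=2.5)); cv2.imwrite('pics/s36c.png',cv2.resize(c['frame'][80:320,140:490],None,fx=2.25,fy=2.25))
for n,m in (('jar',[cyl(.037,0,.12)]),('dropper',[cyl(.022,0,.07),cyl(.008,.07,.108)]),('dish',[cyl(.045,0,.016)])):
    for v in (c,T):
        L=boxes_of(v,n); print(n,[(round(d['conf'],2),d['bbox']) for d in L[:2]])
E
```

```text
t: 37.52
ee_pos: [0.4468, 0.2761, 0.2286]
eef_rot: [-0.0, 0.608, 0.794, 0.001]
wrist_force: [-1.1, -0.7, -0.5]
gripper_width: 0.0471
t: 38.15
ee_pos: [0.4103, 0.214, 0.3994]
eef_rot: [0.001, 0.607, 0.795, 0.003]
wrist_force: [1.0, -1.1, 0.5]
gripper_width: 0.047
t: 38.52
ee_pos: [0.3701, 0.1171, 0.4061]
eef_rot: [0.005, 0.607, 0.795, 0.007]
wrist_force: [-0.4, 0.3, 0.9]
gripper_width: 0.0472
[0.3700843  0.11705286 0.40611069] 38.525
jar [(0.83, [267.1, 104.1, 296.8, 154.0]), (0.7, [385.2, 186.1, 407.9, 223.0])]
jar [(0.89, [172.3, 99.3, 213.8, 146.6])]
dropper [(0.57, [385.2, 186.0, 406.9, 226.7])]
dropper [(0.71, [385.9, 186.4, 413.8, 229.1]), (0.66, [356.2, 117.0, 374.2, 138.7])]
dish [(0.78, [435.1, 260.9, 473.4, 291.0])]
dish [(0.72, [419.3, 131.9, 456.3, 165.2])]
```

View pics/t36c.png

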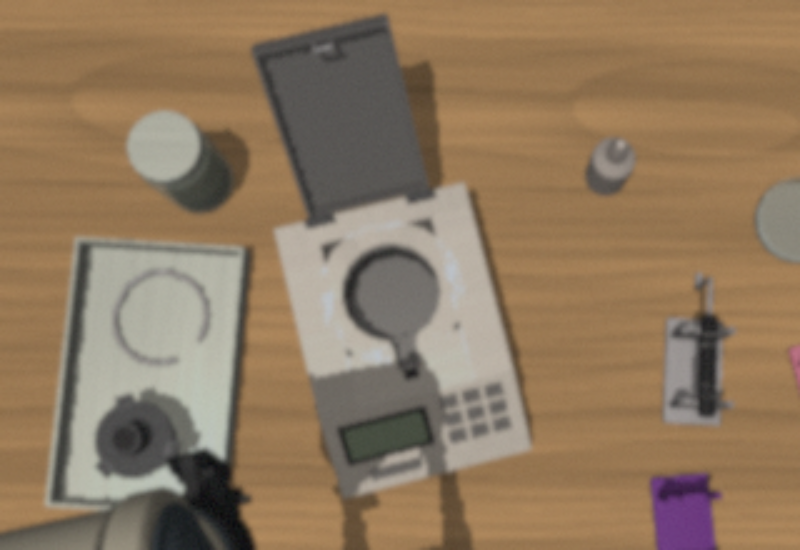

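View pics/s36c.png

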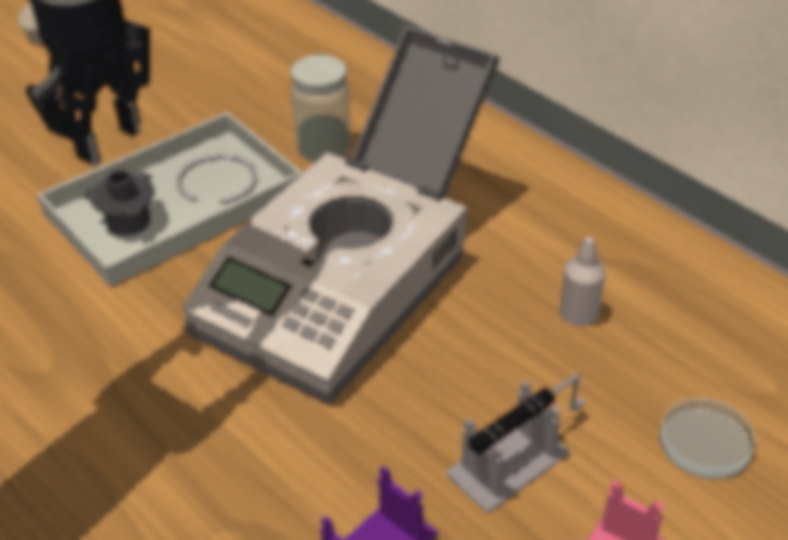

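Run:
```python
from station import order
print(order.sign_off())
```

```text
the job is handed in; nothing more can be done
None
```

The vial holder is out of the photometer and standing upright in the tray. I handed the job in at about 39 s of the 72 s allowed; no verdict is reported.

- **Cover:** I pressed its front down to the stop. It sprang open and was still open in the last pictures.
- **Ring:** I lifted its end out with the pick's toe and set it on the rim. My first pinch on the ring's end slipped off over the top of the wire. The second, lower and tilted 15 degrees, held, and I laid the ring flat in the tray.
- **Pick:** It went back onto the metal rest before I touched the ring by hand, and it sits there level.
- **Holder:** I lifted it by the collar and lowered it until it touched the tray floor, at about 6 N. I let go only then, and it was not dropped.

**Last checks:** The top and side pictures show the ring flat at the far end of the tray, with the holder upright beside it and clear of it. The gripper is clear of everything. The jar, dropper bottle and dish were found within a few pixels of their starting positions. I compared their boxes only and did not measure positions again. The networks also reported a few wrong matches: the dropper bottle as a second "jar", and the rest as a "dropper". Nothing else disagreed.

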